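# Gauge the sensor pocket of a coffee boiler

## Task

Take the depth rod (the tall steel rod with the turned wooden handle) out of the wooden rack and slide it into the upright brass sensor pocket, pushing gently through the drag of the seal until it stands firmly on the bottom. Let go and leave it standing there, then slide the marker on the upright stand down until the marker's top face is level with the top of the rod's handle, so the length left showing can be read. Do not ram the pocket's bottom, and leave everything else where it is.

Things in the scene. Friction and masses are not known exactly. Their poses are not given: they have to be found in the camera images.
- rod_grip (a point): Centre of the depth rod's wooden handle, where to grasp it: a round upright cylinder 24 mm across, 40 mm tall. z up along the rod. It starts in one of the rack's two holes (15 mm wide, 35 mm deep), the rod's foot 10 mm above the table; the other hole, 64 mm away, holds the reamer.
- rod_top (a point): Centre of the top face of the rod's wooden handle, 20 mm above rod_grip.
- rod_tip (a point): Centre of the rod's lower end, 120 mm below rod_grip.
- rod: The depth rod: below the handle a plain steel rod 12 mm across, 100 mm long, with a 3 mm tapered foot; 140 mm in all, 70 to 140 g. Origin at the centre of its lower end (same as rod_tip), z up along the rod.
- rack: Fixed wooden block 70 x 130 x 45 mm (x, y, z) with two upright holes on its top at y = -32 and +32 mm of its own frame; origin at the centre of its underside. Fingers that close along its x axis clear the neighbouring tool.
- mouth (a point): Centre of the mouth of the brass sensor pocket, 85 mm above the table, z up. The pocket is an upright round brass tube 46 mm across with a hexagon, fixed to the table. Its blind bore is 14 mm wide with a funnel lead-in (22 mm wide at the top, 5 mm deep). A rubber seal about 18 mm below the mouth stops the rod until it is pushed with some 5 to 10 N, then drags on it with a few N.
- pocket_foot: Square steel foot plate 80 x 80 x 12 mm of the pocket, with the closed bottom of the bore; origin under the plate, on the bore's axis (it does not tell the depth). The bottom, a stiff rubber pad (1 mm per 6 N, then solid after 3 mm), lies 30 to 66 mm below the mouth, different every time; it is felt as a climb of force. It bears 30 N at most; the rod rises 1 to 2 mm when let go.
- stand: Fixed marker stand: square foot 80 x 80 x 14 mm with an upright 16 mm square aluminium post up to 260 mm above the table; origin at the centre of the foot's underside. The marker's arm points along the stand's -x.
- marker_grip (a point): Grip point near the free end of the marker's arm, 75 mm from the post's axis, 15 mm from the arm's end, half-way up. The arm is 12 mm thick (y), 20 mm tall, along x; pinch it from above, fingers closing along y. The marker slides up and down the post with 4 N of friction and stays where left; at the start its top face is 212 to 235 mm above the table, over the right level.
- marker_top (a point): Point on the top face of the marker's arm, 10 mm above marker_grip; this face is the one to bring level with the rod's top.
- reamer: Short T-handled steel reamer, 78 mm tall, standing in the rack's other hole (same foot height as the rod); leave alone. Origin at its lower end.
- tamper: Steel tamper 56 mm across, 84 mm tall, standing; leave alone. Origin under its centre.
- wrench: Wrench 160 mm long, lying flat; leave alone.
- union: Brass ring 38 mm across, 30 mm tall; leave alone. Origin under its centre.
- portafilter: Steel filter holder 68 mm across, 30 mm tall, with a wooden handle 120 mm long, lying; leave alone. Origin under the steel bowl, handle along +x.
- cup: White cup 76 mm across, 60 mm tall; leave alone. Origin under its centre.
- pitcher: Steel pitcher 84 mm across, 100 mm tall, handle at +y; leave alone. Origin under its centre.
- screwdriver: Screwdriver 190 mm long, lying; leave alone.
Not all that is in view belongs to the job. What is shaped like the rod but blue or turquoise is not meant.

How it is judged:
By the outcome, as a careful person would: the job done as asked, in the order asked, and still so for the second after the job is handed in, with the robot touching nothing.
It also fails if it takes over 67 s, if anything falls off the work surface, if the arm or the gripper's body presses on something with over 40 N, if the wrist force passes 120 N, or if a joint passes its speed limit or range.

## Robot

A 7-joint arm with a two-finger parallel gripper is mounted at the origin on the work surface. World frame = base frame: x ahead of the robot, y to its left, z up, the work surface at z = 0. Lengths are in m, angles in rad, forces in N, time in s.
With the tool pointing down it reaches from about 0.4 to 0.85 m from the base axis. Payload 10.4 kg.
Tool frame: the origin (TCP) lies between the finger pads; the fingertips stand 17 mm ahead of it and the grasp point (between the pads) lies 2 mm behind it; x points along the fingers, y is the direction in which the jaws open and shut, and the axes are right-handed (so a half turn about x gives the same grasp; the last joint's range is limited). The gripper opens to 87 mm and grips with 3 to 60 N. Pads are 19 mm wide; open, the fingers measure 117 mm over their backs; the gripper's body (75 mm by 190 mm) begins 51 mm behind the grasp point.
Start: joints at [-1.354, 0.332, -0.065, 1.46, 0.022, 1.35, -0.088], TCP at [0.148, 0.607, 0.24] pointing down, gripper open.
Joint ranges: [-2.6, 2.6], [-0.5, 2.12], [-1.47, 1.34], [0.16, 2.42], [-1.27, 4.41], [0.06, 2.06], [-2.6, 2.6]. Speed limits (rad/s): [2.22, 2.22, 2.79, 2.79, 3.14, 3.14, 3.14].

## Interface

Orientations are given as a unit quaternion [x, y, z, w].
In Python, from bench import r, optics, close_job gives the robot as it stands.
- The arm moves only by the shell command python3 -m inch 'ROWS' [OPENING] [FORCE]. ROWS is JSON, a list of rows, each an object with "translation": the shift along the tool's x, y, z in cm, a list of three; "spin": the turn about the tool's x in degrees. In form: [{"translation": [tx, ty, tz], "spin": spin}, ...]. A call has 1 to 20 rows; each row shifts and turns the pose as measured when the row begins, along the tool's axes as they then stand; what a row does not reach is not made up. A row lasts 1/8 s, in which the tool goes at most 62.5 mm and 10.7 degrees, less where a joint would pass 70% of its speed; a pose out of reach is approached as far as the arm can. A call is refused whole if a number of a shift passes 6.25 or a number of a turn 10.7, either way. A call with a gripper value outside its range is refused whole. OPENING is the closure, from 0 (fully open) to 1 (shut), set as the call begins (- or left out, the last holds). The fingers move at their own pace and stop on an object; FORCE is the grip in N (left out, the last holds). Time passes only in rows, so rows that do not move let the fingers close. It gives the time, the measured TCP pose, the force and the opening at its end, in the units of the state.
- r.read_state(): the state, without advancing time (a new reading comes with each control period).
- optics.camera(name): name is "side" or "top"; returns the picture (420x560x3 uint8, red, green, blue); there is no depth.
- optics.camera_model(name): a dict with "camera_matrix" (3x3 intrinsics, pixels), "world_from_camera" (4x4, takes a point from camera to world coordinates). Camera axes: x right, y down, z forward; pixel columns grow to the right and rows downward; lengths in m; the calibration is good to about 2 mm. A picture is of the moment at which its call begins. camera_model takes no time and is no camera call.
- close_job(): hands the job in, once; it reports no verdict.
The state is a dict: "time": time; "joint_positions": joint angles; "joint_vel": joint speeds; "joint_torque": joint torques, N m; "ee_pos": TCP position; "eef_rot": TCP orientation; "ft_force": force on the tool from outside, world axes, zero at the start; "torque": the same for the moment, N m; "width": finger opening in m.
Only numpy, scipy, OpenCV 4.12 (cv2) and the standard library are available. Lean on these libraries where they do the work, as an engineer would, in place of code of your own. Each camera call takes 0.05 s, during which the arm holds its last target.

## Working session

There is one attempt and no reset: what is moved stays moved. The work goes in short steps, Python scripts to look and compute and a shell command to move; the robot and the scene stay as the last step left them, time stands still between calls to the robot, and variables do not carry over. Pictures are saved under pics/ and viewed, and the job is handed in when it is done.

```bash
ls; mkdir -p pics; python3 - <<'E'
from bench import r,optics
import cv2,json
import numpy as np
np.set_printoptions(precision=4,suppress=True)
for n in("side","top"):
    im=optics.camera(n); cv2.imwrite(f"pics/{n}0.png",im[:,:,::-1])
    m=optics.camera_model(n); print(n,np.array(m["camera_matrix"]),np.array(m["world_from_camera"]))
s=r.read_state(); print({k:np.round(v,4) for k,v in s.items()})
E
```

```text
pics
side [[508.8987   0.     284.1079]
 [  0.     508.8987 205.1574]
 [  0.       0.       1.    ]] [[-0.8965 -0.2892  0.3356  0.1862]
 [-0.4428  0.5625 -0.6982  0.8014]
 [ 0.0131 -0.7746 -0.6323  0.8928]
 [ 0.      0.      0.      1.    ]]
top [[417.5685   0.     275.8303]
 [  0.     417.5685 210.3488]
 [  0.       0.       1.    ]] [[ 0.0062 -0.9919  0.1272  0.437 ]
 [-0.9999 -0.0043  0.015   0.0045]
 [-0.0143 -0.1273 -0.9918  1.0746]
 [ 0.      0.      0.      1.    ]]
{'time': np.float64(0.1), 'joint_positions': array([-1.3536,  0.3328, -0.0647,  1.4609,  0.0216,  1.3499, -0.0885]), 'joint_vel': array([-0.0003, -0.0029,  0.0002, -0.0019,  0.0018, -0.0002, -0.0028]), 'joint_torque': array([  0.0013, -62.4547,   0.0246, -39.0722,  -0.0613,   0.0366,
         0.    ]), 'ee_pos': array([0.1484, 0.6068, 0.2388]), 'eef_rot': array([ 0.0841,  0.7021, -0.085 ,  0.702 ]), 'ft_force': array([ 1.2288, -0.6461,  0.1649]), 'torque': array([-0.0554,  0.0126, -0.0098]), 'width': np.float64(0.0875)}
```

View pics/side0.png

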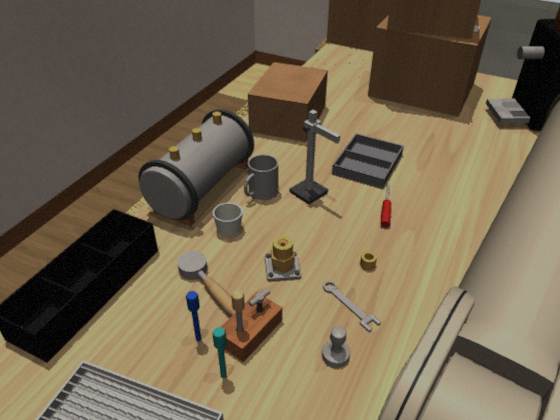

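View pics/top0.png

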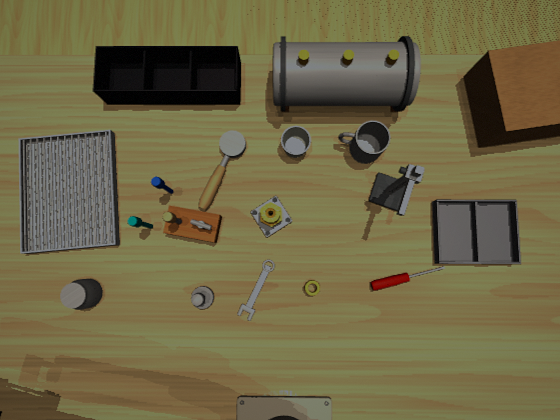

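The side view shows the rack at (250,325) with a wood-handled rod at (238,300) and the reamer at (260,300). A blue rod is at (193,300) and a turquoise one at (220,340). The pocket is at (283,250) and the stand at (310,150). The candidates for the depth rod are wood at (238,300), blue at (193,300) and turquoise at (220,338). The wooden one in the rack fits the description, so I'll confirm it in enlarged crops.

```bash
python3 - <<'E'
import cv2,numpy as np
s=cv2.imread("pics/side0.png");t=cv2.imread("pics/top0.png")
a=cv2.resize(s[220:370,170:320],(600,600),interpolation=cv2.INTER_CUBIC);cv2.imwrite("pics/c_side_rack.png",a)
a=cv2.resize(s[100:220,250:370],(600,600),interpolation=cv2.INTER_CUBIC);cv2.imwrite("pics/c_side_stand.png",a)
a=cv2.resize(t[170:260,130:300],(800,424),interpolation=cv2.INTER_CUBIC);cv2.imwrite("pics/c_top_rack.png",a)
a=cv2.resize(t[150:230,350:450],(750,600),interpolation=cv2.INTER_CUBIC);cv2.imwrite("pics/c_top_stand.png",a)
E
```

```text
(no output)
```

View pics/c_side_rack.png

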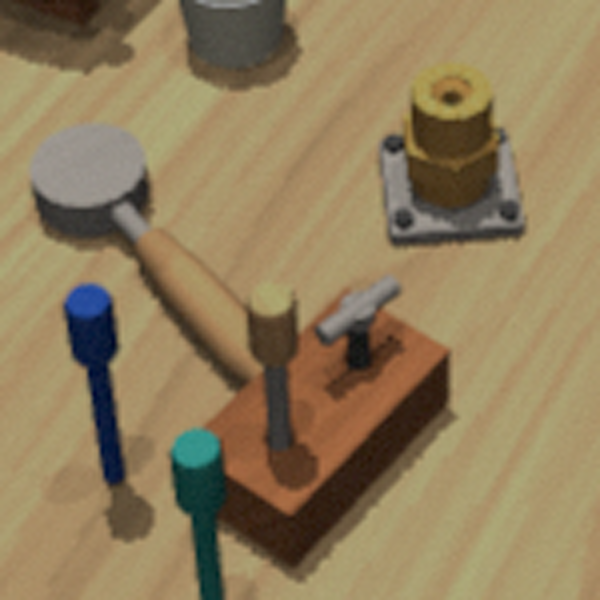

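View pics/c_side_stand.png

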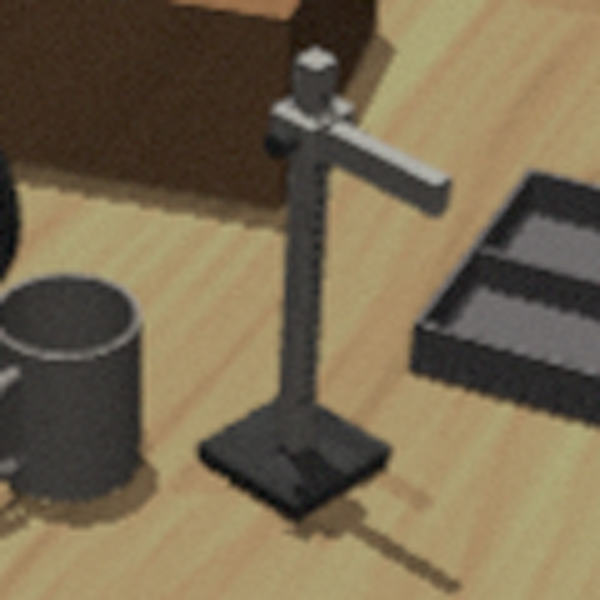

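View pics/c_top_rack.png

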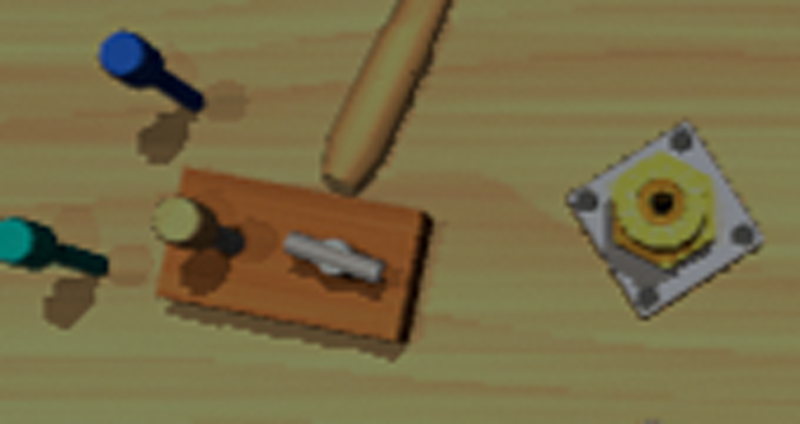

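View pics/c_top_stand.png

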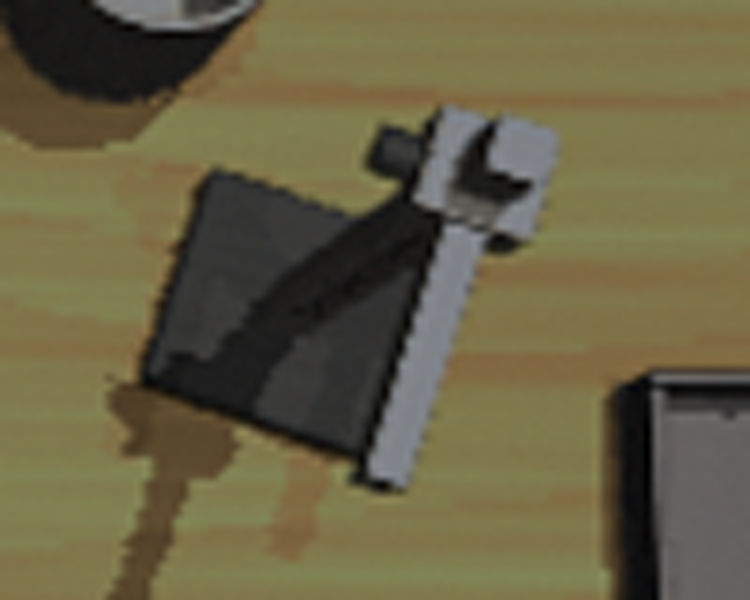

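The crops confirm it: the wood-handled rod stands in the left rack hole, with its top at about side (238,294) and top (167,217). The T-shaped reamer is in the other hole. The pocket mouth is at side (283,243) and top (270,213). The marker arm's free end is at top (401,214) and side (339,137). Next I'll measure these with masks and triangulation.

```bash
cat > h.py <<'E'
import numpy as np,cv2
from bench import r,optics
np.set_printoptions(precision=4,suppress=True)
M={n:optics.camera_model(n) for n in("side","top")}
def ray(n,p):
    K=np.array(M[n]["camera_matrix"]);T=np.array(M[n]["world_from_camera"])
    d=T[:3,:3]@np.linalg.solve(K,[p[0],p[1],1]);return T[:3,3],d/np.linalg.norm(d)
def tri(ps,pt):
    o1,d1=ray("side",ps);o2,d2=ray("top",pt)
    s=np.linalg.lstsq(np.c_[d1,-d2],o2-o1,rcond=None)[0]
    a=o1+s[0]*d1;b=o2+s[1]*d2;return (a+b)/2,np.linalg.norm(a-b)
def plane(n,p,z):
    o,d=ray(n,p);return o+d*(z-o[2])/d[2]
def proj(n,P):
    K=np.array(M[n]["camera_matrix"]);T=np.array(M[n]["world_from_camera"])
    c=np.linalg.inv(T)@np.r_[P,1];q=K@c[:3];return q[:2]/q[2]
def blob(im,box,lo,hi,show=None):
    x0,y0,x1,y1=box;c=im[y0:y1,x0:x1];h=cv2.cvtColor(c,cv2.COLOR_RGB2HSV)
    m=cv2.inRange(h,np.array(lo),np.array(hi))
    n,l,s,ce=cv2.connectedComponentsWithStats(m)
    out=sorted([(s[i,4],ce[i]+[x0,y0],s[i,:4]+[x0,y0,0,0]) for i in range(1,n)],key=lambda a:-a[0])
    return out,m
E
python3 - <<'E'
from h import *
s=cv2.imread("pics/side0.png")[:,:,::-1].copy();t=cv2.imread("pics/top0.png")[:,:,::-1].copy()
hs=cv2.cvtColor(s,cv2.COLOR_RGB2HSV);ht=cv2.cvtColor(t,cv2.COLOR_RGB2HSV)
for nm,h,p in(("rodtop s",hs,(238,294)),("handle side",hs,(238,304)),("rodtop t",ht,(167,217)),("handle t",ht,(173,218)),("rack t",ht,(170,232)),("brass s",hs,(275,241)),("bore s",hs,(283,243)),("brass t",ht,(264,210)),("bore t",ht,(270,213)),("table t",ht,(240,250)),("arm t",ht,(405,200)),("arm s",hs,(330,132)),("rack s",hs,(265,312)),("table s",hs,(240,270))):
    print(nm,h[p[1],p[0]],end="; ")
print()
P,e=tri((237.9,294.4),(167.3,216.6));print("rodtop",P,e)
P,e=tri((282.6,242.6),(270.3,213.0));print("mouth",P,e)
print(hs[286:300,226:250,2]);print(ht[208:226,158:180,2])
print(hs[134:145,325:345,2]);
E
```

```text
rodtop s [ 26  93 170]; handle side [ 15 123  77]; rodtop t [ 32  97 131]; handle t [ 15 174  38]; rack t [ 14 181 107]; brass s [ 24 132 170]; bore s [ 17 155  87]; brass t [ 32 131 134]; bore t [ 17 179  10]; table t [ 29  93 129]; arm t [109  15 137]; arm s [ 30  14 167]; rack s [ 11 166 120]; table s [ 17 102 165]; 
rodtop [0.5402 0.2611 0.1497] 0.0005678081492126648
mouth [0.5577 0.0327 0.0845] 0.00026112870011298284
[[169 165 162 160 162 168 168 169 169 169 170 168 170 171 173 171 173 171
  169 172 169 171 170 170]
 [169 163 160 164 166 169 166 171 164 170 172 169 171 169 171 171 170 168
  169 168 172 170 169 170]
 [164 161 164 169 169 168 170 168 169 170 171 168 171 170 166 169 169 172
  170 170 170 170 172 172]
 [159 162 165 168 170 169 166 169 170 170 168 170 170 173 168 171 171 168
  170 170 169 168 170 172]
 [155 165 169 169 169 166 170 173 167 171 170 173 170 170 170 169 169 168
  172 170 171 169 170 170]
 [148 163 169 170 169 169 166 171 172 170 174 169 170 172 170 170 171 171
  171 172 167 169 171 171]
 [146 146 161 167 165 167 168 171 170 170 170 170 172 170 169 170 16
[... 2651 characters left out ...]
 170 168
  170 168]
 [110  77  67  60  60  64  62  61  59  61  58  67  71  58  75 130 169 171
  168 165]
 [158 125 106  77  64  64  63  66  61  62  64  63  65  59  86 141 169 169
  169 169]
 [171 172 155 128 107  77  65  63  60  65  63  62  59  64  92 145 170 168
  168 168]
 [171 172 168 169 157 128 105  79  64  62  59  63  67  62 103 156 169 170
  171 165]
 [172 169 169 169 170 172 159 129 107  68  66  68  68  72 118 159 169 170
  168 166]
 [168 170 167 173 172 173 171 172 155 116  90  73  73 102 153 169 166 165
  164 164]
 [168 170 171 170 171 171 169 169 170 160 135 123 123 144 170 171 165 164
  162 164]
 [169 170 170 171 172 171 169 168 171 171 170 169 168 170 170 170 167 161
  162 163]]
```

```bash
python3 - <<'E'
from h import *
def c(p,sx,o): return ((p[0]+.5)/sx-.5+o[0],(p[1]+.5)/sx-.5+o[1])
T=lambda p:c(p,4.706,(130,170)); S=lambda p:c(p,4,(170,220))
T2=lambda p:c(p,7.5,(350,150)); S2=lambda p:c(p,5,(250,100))
R=[plane("top",T(p),.045) for p in((182,172),(432,212),(405,342),(158,297))]
for p in R: print("rack corner",p)
d=R[1]-R[0];d2=R[2]-R[3];print("len",np.linalg.norm(d),np.linalg.norm(d2),"wid",np.linalg.norm(R[3]-R[0]),"ang",np.degrees(np.arctan2(d[1],d[0])),np.degrees(np.arctan2(d2[1],d2[0])))
cen=sum(R)/4;u=(d+d2);u/=np.linalg.norm(u);print("holes",cen-.032*u,cen+.032*u)
print("rod at rack top side",plane("side",S((280,443)),.045),"top view",plane("top",T((232,243)),.045))
P,e=tri(S((273,299)),T((176,220)));print("rodtop",P,e)
# marker: end top edge midpoint, and arm root
for nm,ps,pt in(("end right corner(+?)",(450,182),(407,488)),("end other",(434,192),(368,478)),("root",(340,127),(460,230))):
    print(nm,tri(S2(ps),T2(pt)))
for z in(.21,.225,.235):
    a=plane("top",T2((387.5,483)),z);b=plane("top",T2((462,228)),z);w=plane("top",T2((368,478)),z)-plane("top",T2((407,488)),z)
    print(z,a,b,"len",np.linalg.norm(a-b),"w",np.linalg.norm(w),"ang",np.degrees(np.arctan2(*(b-a)[1::-1])))
# stand foot corners z=.014
for p in((210,172),(150,382),(365,455)): print("foot",plane("top",T2(p),.014))
print("post top s/t",tri(S2((317,55)),T2((525,150))))
E
```

```text
rack corner [0.5785 0.2889 0.045 ]
rack corner [0.5577 0.1554 0.045 ]
rack corner [0.489 0.168 0.045]
rack corner [0.512 0.299 0.045]
len 0.13509950887400277 0.13296118907009105 wid 0.06727163163836307 ang -98.8512394826039 -99.94171971151422
holes [0.5395 0.2594 0.045 ] [0.5291 0.1962 0.045 ]
rod at rack top side [0.5388 0.2652 0.045 ] top view [0.5407 0.2609 0.045 ]
rodtop [0.5404 0.2615 0.1502] 0.0012443154233441312
end right corner(+?) (array([ 0.5382, -0.2438,  0.2253]), np.float64(0.00018189099419926817))
end other (array([ 0.5417, -0.2335,  0.224 ]), np.float64(0.0013021709249535134))
root (array([ 0.6069, -0.2596,  0.2302]), np.float64(0.003663430211095633))
0.21 [ 0.5415 -0.2429  0.21  ] [ 0.6134 -0.2659  0.21  ] len 0.07552415039540519 w 0.011009689049351085 ang -17.761371370578658
0.225 [ 0.5396 -0.2386  0.225 ] [ 0.6103 -0.2613  0.225 ] len 0.07421389308110632 w 0.010818683582496522 ang -17.76137137057868
0.235 [ 0.5384 -0.2358  0.235 ] [ 0.6083 -0.2581  0.235 ] len 0.07334038820490714 w 0.01069134660459347 ang -17.761371370578633
foot [ 0.6727 -0.2416  0.014 ]
foot [ 0.5995 -0.2194  0.014 ]
foot [ 0.5747 -0.2917  0.014 ]
post top s/t (array([ 0.623 , -0.2664,  0.2638]), np.float64(0.0007054363550980732))
```

```bash
cat >> h.py <<'E'
from scipy.spatial.transform import Rotation as Ro
def rel(target):
    s=r.read_state();R=Ro.from_quat(s["eef_rot"]);A=R.as_matrix()
    print("t",s["time"],"tcp",s["ee_pos"],"F",s["ft_force"],"w",s["width"])
    print("axes x",A[:,0],"y",A[:,1],"z",A[:,2],"y-angle",np.degrees(np.arctan2(A[1,1],A[0,1])))
    print("shift cm",100*A.T@(np.array(target)-s["ee_pos"]))
E
python3 -c "
from h import *
rel([.540,.261,.24])"
```

```text
t 0.1 tcp [0.1484 0.6068 0.2388] F [ 1.2288 -0.6461  0.1649] w 0.08749444046729446
axes x [-0.0002 -0.0013 -1.    ] y [ 0.2375  0.9714 -0.0013] z [ 0.9714 -0.2375  0.0001] y-angle 76.25980133309365
shift cm [ -0.081  -24.2876  46.254 ]
```

```bash
python3 -m inch '[{"translation":[0,-2.4,4.6],"spin":0},{"translation":[0,-2.4,4.6],"spin":0},{"translation":[0,-2.4,4.6],"spin":0},{"translation":[0,-2.4,4.6],"spin":0},{"translation":[0,-2.4,4.6],"spin":0},{"translation":[0,-2.4,4.6],"spin":0},{"translation":[0,-2.4,4.6],"spin":0},{"translation":[0,-2.4,4.6],"spin":0}]' 0 && python3 -m inch '[{"translation":[0,0,0],"spin":10},{"translation":[0,0,0],"spin":10},{"translation":[0,0,0],"spin":10},{"translation":[0,0,0],"spin":10},{"translation":[0,0,0],"spin":10},{"translation":[0,0,0],"spin":10},{"translation":[0,0,0],"spin":10},{"translation":[0,0,0],"spin":10},{"translation":[0,0,0],"spin":6}]'; python3 -c "
from h import *
rel([.540,.261,.24])"
```

```text
time: 1.1
ee_pos: [0.4652, 0.3269, 0.2355]
eef_rot: [0.08, 0.704, -0.083, 0.701]
ft_force: [0.2, 0.4, 0.8]
width: 0.087
time: 2.22
ee_pos: [0.4677, 0.3203, 0.2319]
eef_rot: [-0.547, -0.441, 0.556, -0.444]
ft_force: [0.3, 0.2, 0.3]
width: 0.0872
t 2.225 tcp [0.4677 0.3203 0.2319] F [0.279  0.1902 0.2716] w 0.08718679172783797
axes x [-0.0084 -0.0108 -0.9999] y [ 0.9762 -0.2166 -0.0058] z [-0.2166 -0.9762  0.0124] y-angle -12.51171606234834
shift cm [-0.808   8.3339  4.2334]
```

```bash
python3 -m inch '[{"translation":[-0.3,2.7,1.4],"spin":-1},{"translation":[-0.3,2.7,1.4],"spin":-1},{"translation":[-0.2,2.7,1.4],"spin":-0.5},{"translation":[0,0,0],"spin":0}]' 0.1; python3 - <<'E'
from h import *
rel([.540,.261,.24])
for n in("side","top"):
    im=optics.camera(n); cv2.imwrite(f"pics/{n}1.png",im[:,:,::-1])
E
```

```text
time: 2.72
ee_pos: [0.5395, 0.2617, 0.2385]
eef_rot: [-0.536, -0.454, 0.547, -0.456]
ft_force: [0.7, 0.0, -0.5]
width: 0.0781
t 2.725 tcp [0.5395 0.2617 0.2385] F [ 0.6857  0.0495 -0.5469] w 0.07812597924015152
axes x [-0.0108 -0.0126 -0.9999] y [ 0.985  -0.1724 -0.0085] z [-0.1723 -0.9849  0.0143] y-angle -9.927965128205008
shift cm [-0.1524  0.065   0.0657]
```

```bash
python3 - <<'E'
from h import *
s=cv2.imread("pics/side0.png")[:,:,::-1].copy();t=cv2.imread("pics/top0.png")[:,:,::-1].copy()
for c in("blue","turq"):
    lo,hi=((110,120,60),(128,255,255)) if c=="blue" else ((75,120,60),(95,255,255))
    for n,im in(("s",s),("t",t)):
        b,_=blob(im,(100,150,300,400),lo,hi);print(c,n,b[:1])
print(tri((192.5,294.5),(156.3,181.3)),tri((219,332),(133.5,221)))
rel([.540,.261,.128])
a=cv2.imread("pics/side1.png")[200:370,150:320];b=cv2.imread("pics/top1.png")[150:270,100:270]
cv2.imwrite("pics/c1.png",np.hstack([cv2.resize(a,(400,400)),cv2.resize(b,(400,400))]))
E
```

```text
blue s [(np.int32(107), array([191.6822, 297.4579]), array([186, 291,  12,  19]))]
blue t [(np.int32(3), array([159., 178.]), array([158, 177,   3,   3]))]
turq s [(np.int32(104), array([218.5385, 332.7788]), array([213, 328,  12,  12]))]
turq t [(np.int32(69), array([132.0145, 220.5652]), array([128, 216,   9,  10]))]
(array([0.6229, 0.2928, 0.1387]), np.float64(0.00015079633779237512)) (array([0.5321, 0.3421, 0.1354]), np.float64(0.0008673515334806165))
t 2.825 tcp [0.5376 0.2642 0.2383] F [ 0.58   -0.5125 -0.2659] w 0.07840084431007519
axes x [-0.0119 -0.0115 -0.9999] y [ 0.9856 -0.1691 -0.0098] z [-0.1689 -0.9855  0.0134] y-angle -9.734769850152135
shift cm [11.0314  0.3947  0.1294]
```

View pics/c1.png

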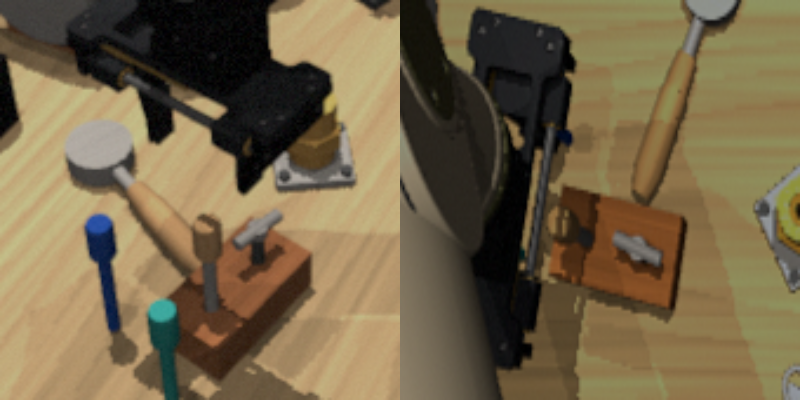

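The open gripper is above the rack, with the jaws straddling the wooden handle at side (238,300). The decoys' tops are at about 0.137 m, below the gripper body. I'll go down in steps.

```bash
python3 -m inch '[{"translation":[2,0.2,0.1],"spin":0},{"translation":[2,0.1,0],"spin":0},{"translation":[2,0.1,0],"spin":0},{"translation":[0,0,0],"spin":0}]'; python3 -c "
from h import *
rel([.540,.261,.128])"
```

```text
time: 3.32
ee_pos: [0.5369, 0.2666, 0.1763]
eef_rot: [-0.533, -0.458, 0.545, -0.457]
ft_force: [0.3, 0.5, 0.7]
width: 0.0783
t 3.325 tcp [0.5369 0.2666 0.1763] F [0.2808 0.499  0.7218] w 0.07825955621387827
axes x [-0.0142 -0.0098 -0.9999] y [ 0.9866 -0.1625 -0.0124] z [-0.1624 -0.9867  0.012 ] y-angle -9.3531184878973
shift cm [4.8318 0.4578 0.4478]
```

```bash
python3 -m inch '[{"translation":[0.5,0.4,0.5],"spin":0},{"translation":[0,0,0],"spin":0},{"translation":[0,0,0],"spin":0},{"translation":[0,0,0],"spin":0}]'; python3 -c "
from h import *
rel([.540,.261,.128])"
```

```text
time: 3.82
ee_pos: [0.5404, 0.262, 0.1735]
eef_rot: [-0.534, -0.459, 0.544, -0.457]
ft_force: [-0.1, 0.1, -0.3]
width: 0.0783
t 3.825 tcp [0.5404 0.262  0.1735] F [-0.0702  0.0596 -0.3136] w 0.07833985993981442
axes x [-0.0118 -0.0077 -0.9999] y [ 0.9869 -0.1611 -0.0104] z [-0.161  -0.9869  0.0095] y-angle -9.271375010757504
shift cm [4.5549 0.0234 0.066 ]
```

```bash
python3 -m inch '[{"translation":[1.5,0.1,0.15],"spin":0},{"translation":[1.5,0.1,0.1],"spin":0},{"translation":[1.5,0.1,0.1],"spin":0},{"translation":[0,0,0],"spin":0},{"translation":[0,0,0],"spin":0}]'; python3 -c "
from h import *
rel([.540,.261,.128])"
```

```text
time: 4.45
ee_pos: [0.5419, 0.2571, 0.1243]
eef_rot: [-0.533, -0.459, 0.544, -0.457]
ft_force: [-0.2, -0.4, 0.3]
width: 0.0782
t 4.45 tcp [0.5419 0.2571 0.1243] F [-0.2422 -0.4228  0.3486] w 0.07821224113570706
axes x [-0.0132 -0.0087 -0.9999] y [ 0.9868 -0.1613 -0.0116] z [-0.1612 -0.9869  0.0107] y-angle -9.285239564021262
shift cm [-0.37   -0.2551 -0.353 ]
```

```bash
python3 -m inch '[{"translation":[-0.35,-0.25,-0.35],"spin":0},{"translation":[0,0,0],"spin":0},{"translation":[0,0,0],"spin":0}]'; python3 -c "
from h import *
rel([.540,.261,.128])"
```

```text
time: 4.82
ee_pos: [0.5404, 0.2619, 0.1292]
eef_rot: [-0.534, -0.459, 0.544, -0.457]
ft_force: [0.0, -1.5, 0.1]
width: 0.0782
t 4.825 tcp [0.5404 0.2619 0.1292] F [ 0.0201 -1.539   0.1204] w 0.07818965583820138
axes x [-0.0117 -0.0075 -0.9999] y [ 0.9869 -0.1609 -0.0103] z [-0.1608 -0.9869  0.0092] y-angle -9.25826355082389
shift cm [ 0.1252 -0.0226  0.0935]
```

```bash
python3 -m inch '[{"translation":[0.05,0,0.05],"spin":0},{"translation":[0,0,0],"spin":0},{"translation":[0,0,0],"spin":0},{"translation":[0,0,0],"spin":0},{"translation":[0,0,0],"spin":0},{"translation":[0,0,0],"spin":0},{"translation":[0,0,0],"spin":0},{"translation":[0,0,0],"spin":0}]' 1 30; python3 -c "
from h import *
rel([.540,.261,.128])"
```

```text
time: 5.82
ee_pos: [0.5405, 0.2612, 0.1289]
eef_rot: [-0.534, -0.459, 0.544, -0.457]
ft_force: [-1.2, 0.6, -0.1]
width: 0.0232
t 5.825 tcp [0.5405 0.2612 0.1289] F [-1.1527  0.5606 -0.143 ] w 0.023181204274159612
axes x [-0.0113 -0.0074 -0.9999] y [ 0.9869 -0.1612 -0.01  ] z [-0.1611 -0.9869  0.0091] y-angle -9.278240827564488
shift cm [ 0.0869 -0.0446  0.0252]
```

Gripped, with the opening at 23.2 mm on the 24 mm handle. Next I lift it.

```bash
python3 -m inch '[{"translation":[-0.8,0,0],"spin":0},{"translation":[-1,0,0],"spin":0},{"translation":[-1,0,0],"spin":0},{"translation":[-1,0,0],"spin":0},{"translation":[0,0,0],"spin":0}]'; python3 -c "
from h import *
rel([.540,.261,.245])"
```

```text
time: 6.45
ee_pos: [0.5412, 0.2617, 0.1705]
eef_rot: [-0.534, -0.459, 0.543, -0.457]
ft_force: [0.2, 0.1, -0.7]
width: 0.023
t 6.45 tcp [0.5412 0.2617 0.1705] F [ 0.1887  0.0622 -0.7466] w 0.022953594432485767
axes x [-0.0103 -0.0065 -0.9999] y [ 0.9869 -0.1612 -0.0091] z [-0.1611 -0.9869  0.0081] y-angle -9.275511628503065
shift cm [-7.4509 -0.1795  0.1471]
```

```bash
python3 -m inch '[{"translation":[-1.8,0,0],"spin":0},{"translation":[-1.8,0,0],"spin":0},{"translation":[-1.8,0,0],"spin":0},{"translation":[-1.6,0,0],"spin":0},{"translation":[0,0,0],"spin":0}]'; python3 - <<'E'
from h import *
rel([.5577,.0327,.245])
for n in("side","top"):
    im=optics.camera(n); cv2.imwrite(f"pics/{n}2.png",im[:,:,::-1])
a=cv2.imread("pics/side2.png")[180:370,150:340];b=cv2.imread("pics/top2.png")[150:270,120:290]
cv2.imwrite("pics/c2.png",np.hstack([cv2.resize(a,(400,400)),cv2.resize(b,(400,282)).copy() if 0 else cv2.resize(b,(400,400))]))
E
```

```text
time: 7.08
ee_pos: [0.5423, 0.2622, 0.2465]
eef_rot: [-0.535, -0.458, 0.543, -0.457]
ft_force: [-0.5, -0.1, -1.5]
width: 0.0229
t 7.075 tcp [0.5423 0.2622 0.2465] F [-0.4674 -0.135  -1.518 ] w 0.022865119908659397
axes x [-0.009  -0.0057 -0.9999] y [ 0.9869 -0.1612 -0.008 ] z [-0.1612 -0.9869  0.0071] y-angle -9.27971048278314
shift cm [ 0.2714  5.2243 22.4008]
```

View pics/c2.png

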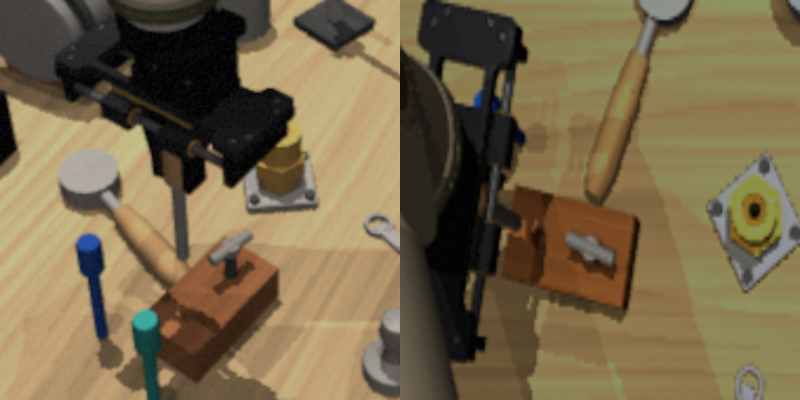

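The rod has left the rack and hangs vertically, with its foot near crop (182,258). The reamer is undisturbed. I'll move it over to the pocket.

```bash
python3 -m inch '[{"translation":[0.05,0.8,3],"spin":0},{"translation":[0,0.8,3.5],"spin":0},{"translation":[0,0.8,3.5],"spin":0},{"translation":[0,0.8,3.5],"spin":0},{"translation":[0,0.7,3.5],"spin":0},{"translation":[0,0.7,3],"spin":0},{"translation":[0,0.4,1.2],"spin":0},{"translation":[0,0,0],"spin":0},{"translation":[0,0,0],"spin":0}]'; python3 - <<'E'
from h import *
rel([.5577,.0327,.225])
for n in("side","top"):
    im=optics.camera(n); cv2.imwrite(f"pics/{n}3.png",im[:,:,::-1])
a=cv2.imread("pics/side3.png")[180:300,220:340];b=cv2.imread("pics/top3.png")[150:270,200:320]
cv2.imwrite("pics/c3.png",np.hstack([cv2.resize(a,(400,400),interpolation=cv2.INTER_CUBIC),cv2.resize(b,(400,400),interpolation=cv2.INTER_CUBIC)]))
E
```

```text
time: 8.3
ee_pos: [0.5538, 0.0406, 0.2384]
eef_rot: [-0.529, -0.461, 0.546, -0.457]
ft_force: [0.8, 0.6, -0.6]
width: 0.0229
t 8.3 tcp [0.5538 0.0406 0.2384] F [ 0.7972  0.6014 -0.5594] w 0.022883184255762395
axes x [-0.0222 -0.0108 -0.9997] y [ 0.9873 -0.1573 -0.0202] z [-0.157  -0.9875  0.0141] y-angle -9.052180788559587
shift cm [1.3347 0.5378 0.703 ]
```

View pics/c3.png

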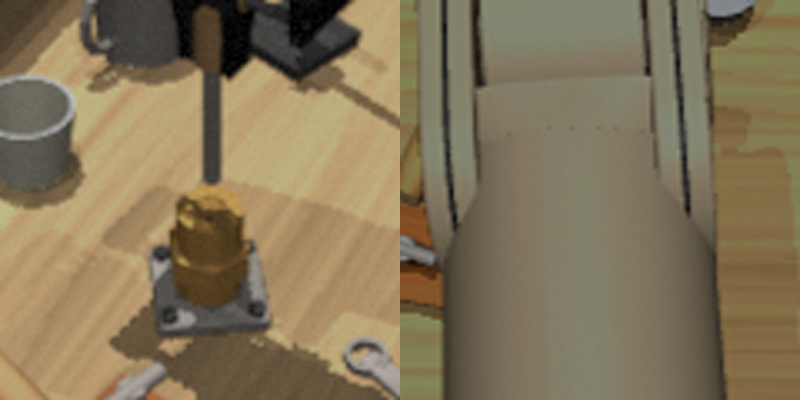

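The rod hangs above the pocket, its foot at about side (283,234). The arm hides the top view. I'll check the foot's offset with the side ray.

```bash
python3 - <<'E'
from h import *
s=r.read_state();A=Ro.from_quat(s["eef_rot"]).as_matrix()
print("tcp",s["ee_pos"],"tilt",A[:,0],"pred foot",s["ee_pos"]+.119*A[:,0])
im=cv2.imread("pics/side3.png")[:,:,::-1].copy();g=cv2.cvtColor(im,cv2.COLOR_RGB2GRAY)
print(g[205:240:3,274:294]); print(g[228:240,283])
# dark steel: saturation low
h=cv2.cvtColor(im,cv2.COLOR_RGB2HSV)
for row in range(208,234,4):
    m=np.where(g[row,276:291]<115)[0]+276;print(row,m.min(),m.max(),m.mean())
print("mouth proj",proj("side",[.5577,.0327,.085]))
E
```

```text
tcp [0.5538 0.0406 0.2385] tilt [-0.022  -0.0108 -0.9997] pred foot [0.5512 0.0393 0.1195]
[[165 165 164 166 168 168 142  74  63  61  59  66 121 167 167 164 168 165
  166 166]
 [166 167 167 169 170 171 143  71  62  62  58  68 128 168 170 170 169 168
  171 171]
 [170 171 170 172 168 166 140  67  62  61  60  67 124 168 168 169 173 167
  165 163]
 [167 165 166 165 165 166 140  73  59  61  61  67 125 169 166 161 163 163
  164 163]
 [167 166 165 166 166 166 141  70  58  60  65  66 118 163 167 163 165 166
  164 162]
 [165 167 166 166 168 166 138  68  58  60  62  65 124 168 167 166 163 161
  163 164]
 [165 165 163 162 160 160 138  71  59  60  60  67 123 169 166 163 162 167
  170 168]
 [159 155 157 161 162 160 135  69  62  62  62  67 118 165 165 166 172 170
  172 169]
 [163 164 163 161 164 164 138  75  61  65  61  65 122 169 171 172 169 169
  171 169]
 [164 161 163 166 167 171 144  69  63  62  63  65 126 168 170 173 171 169
  174 171]
 [162 168 168 171 164 148 146 136 112 102 110 136 152 153 152 152 153 156
  153 148]
 [126 123 144 151 152 151 155 146 140 143 139 145 151 153 153 144 149 149
  150 152]]
[ 62  65  61  65  62  63  61 102 153 157 143 122]
208 281 285 283.0
212 281 285 283.0
216 281 285 283.0
220 281 285 283.0
224 281 285 283.0
228 281 285 283.0
232 281 285 283.0
mouth proj [282.6466 242.4591]
```

```bash
python3 - <<'E'
from h import *
print("foot from side",plane("side",(283.05,233.2),.1195))
print("handle-ish axis at z .17",plane("side",(283.05,208),.17), "proj of pred foot",proj("side",[.5512,.0393,.1195]),"proj tcp",proj("side",[.5538,.0406,.2385]))
for z in(.15,.17): 
  for f in(0,1): pass
E
```

```text
foot from side [0.5545 0.038  0.1195]
handle-ish axis at z .17 [0.5674 0.0133 0.17  ] proj of pred foot [284.1045 233.989 ] proj tcp [283.4642 192.1031]
```

```bash
python3 -m inch '[{"translation":[0.3,0.45,0.5],"spin":0},{"translation":[1.0,0,0],"spin":0},{"translation":[0.9,0,0],"spin":0},{"translation":[0,0,0],"spin":0},{"translation":[0,0,0],"spin":0}]'; python3 - <<'E'
from h import *
s=r.read_state();A=Ro.from_quat(s["eef_rot"]).as_matrix()
print("F",s["ft_force"],"tcp",s["ee_pos"],"tilt",A[:,0],"pred foot",s["ee_pos"]+.119*A[:,0],"alt",s["ee_pos"]+.119*(A[:,0]-[-.0113,-.0074,0]))
im=optics.camera("side"); cv2.imwrite("pics/side4.png",im[:,:,::-1])
g=cv2.cvtColor(im,cv2.COLOR_RGB2GRAY);print(g[215:245:3,274:294]);print(g[230:248,282])
cv2.imwrite("pics/c4.png",cv2.resize(im[180:280,230:330,::-1],(600,600),interpolation=cv2.INTER_CUBIC))
E
```

```text
time: 9.02
ee_pos: [0.5569, 0.036, 0.2141]
eef_rot: [-0.528, -0.462, 0.546, -0.457]
ft_force: [-1.0, -0.7, -0.4]
width: 0.0232
F [-0.953  -0.7048 -0.4172] tcp [0.5569 0.036  0.2141] tilt [-0.0231 -0.011  -0.9997] pred foot [0.5541 0.0347 0.0952] alt [0.5555 0.0355 0.0952]
[[167 167 165 161 166 154 108  60  61  62  62  98 151 171 165 163 161 166
  167 167]
 [166 164 166 167 168 152 107  56  62  64  58  94 143 164 165 163 165 166
  163 161]
 [168 167 166 167 167 152 103  53  62  61  61  95 147 169 166 165 165 162
  164 170]
 [164 167 163 159 159 162 133  54  63  65  58  92 148 167 165 165 164 169
  174 172]
 [157 155 161 167 163 160 131  55  63  64  57  94 143 164 167 171 170 170
  172 171]
 [161 164 163 161 167 169 136  53  61  63  59  96 150 170 172 169 170 170
  168 173]
 [160 165 166 168 166 155 121  55  62  59  63  89 142 159 159 165 161 167
  170 167]
 [167 162 157 147 136 153 127  55  60  63  57  90 133 152 152 156 157 154
  151 150]
 [106 122 109  62  57  65  62  54  61  64  60  77 117 132 139 152 152 152
  154 151]
 [141 106  92  58  75  83  69  71  71  65  68  67  65  62  64  74  80  76
  107 145]]
[61 61 62 62 62 57 60 58 63 61 60 66 71 66 59 39 66 98]
```

View pics/c4.png

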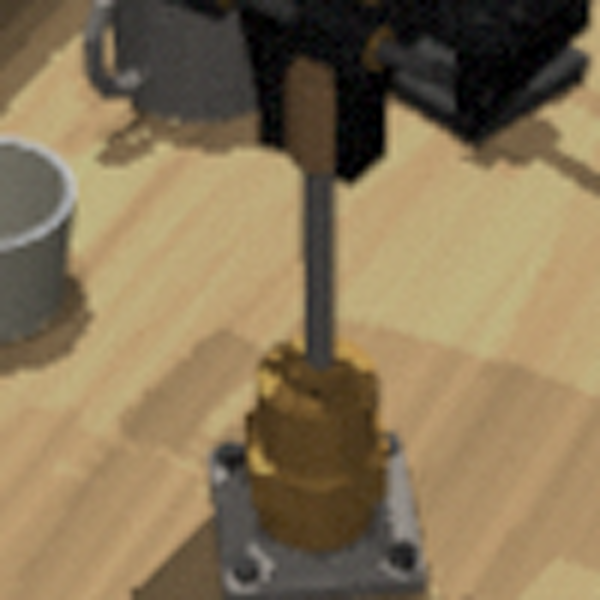

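The foot is centred over the mouth at side (282.8,238.5), within about 1 mm of the predicted position. I'll lower slowly and watch the force.

```bash
python3 -m inch '[{"translation":[0.6,0.02,0.02],"spin":0},{"translation":[0.6,0.02,0.02],"spin":0},{"translation":[0.6,0.02,0.02],"spin":0},{"translation":[0,0,0],"spin":0}]'; python3 - <<'E'
from h import *
s=r.read_state();A=Ro.from_quat(s["eef_rot"]).as_matrix()
print("F",s["ft_force"],"M",s["torque"],"tcp",s["ee_pos"],"tilt",A[:,0],"foot",s["ee_pos"]+.119*(A[:,0]-[-.0113,-.0074,0]))
E
```

```text
time: 9.57
ee_pos: [0.558, 0.0346, 0.1959]
eef_rot: [-0.529, -0.461, 0.545, -0.458]
ft_force: [0.7, -1.5, -1.0]
width: 0.0231
F [ 0.717  -1.4732 -0.9526] M [-0.5122 -0.3217  0.0467] tcp [0.558  0.0346 0.1959] tilt [-0.0202 -0.0112 -0.9997] foot [0.5569 0.0341 0.0769]
```

```bash
python3 -m inch '[{"translation":[0.4,0,0],"spin":0},{"translation":[0.4,0,0],"spin":0},{"translation":[0,0,0],"spin":0}]' - 40; python3 - <<'E'
from h import *
s=r.read_state();A=Ro.from_quat(s["eef_rot"]).as_matrix()
print("F",s["ft_force"],"M",s["torque"],"tcp",s["ee_pos"],"tilt",A[:,0],"foot",s["ee_pos"]+.119*(A[:,0]-[-.0113,-.0074,0]))
E
```

```text
time: 9.95
ee_pos: [0.5581, 0.0339, 0.1874]
eef_rot: [-0.53, -0.461, 0.545, -0.458]
ft_force: [2.1, -1.3, -2.4]
width: 0.0229
F [ 2.1285 -1.3184 -2.4132] M [-0.4354 -0.5148 -0.0435] tcp [0.5581 0.0339 0.1874] tilt [-0.0194 -0.0117 -0.9997] foot [0.5572 0.0334 0.0685]
```

Approaching the seal now. The foot is about 17 mm below the mouth.

```bash
cat > st.py <<'E'
from h import *
s=r.read_state();A=Ro.from_quat(s["eef_rot"]).as_matrix()
print("F",s["ft_force"],"M",s["torque"],"tilt",A[:,0],"tcp",s["ee_pos"],"foot below mouth mm",(.085-(s["ee_pos"][2]-.119))*1000,"t",s["time"])
E
python3 -m inch '[{"translation":[0.3,0,0],"spin":0},{"translation":[0.3,0,0],"spin":0}]' ; python3 st.py;  python3 -m inch '[{"translation":[0.4,0,0],"spin":0}]' ; python3 st.py;  python3 -m inch '[{"translation":[0.4,0,0],"spin":0}]' ; python3 st.py
```

```text
time: 10.2
ee_pos: [0.5592, 0.0341, 0.1831]
eef_rot: [-0.531, -0.46, 0.544, -0.459]
ft_force: [-0.1, -0.4, 10.9]
width: 0.0232
F [-0.0524 -0.4143 10.9323] M [-0.3843  0.371  -0.0199] tilt [-0.0164 -0.0107 -0.9998] tcp [0.5592 0.0341 0.1831] foot below mouth mm 20.91198697832726 t 10.2
time: 10.32
ee_pos: [0.5595, 0.0341, 0.1801]
eef_rot: [-0.531, -0.46, 0.544, -0.459]
ft_force: [-1.4, -1.0, 8.7]
width: 0.0229
F [-1.4269 -0.9638  8.7392] M [-0.4973  0.6153 -0.0124] tilt [-0.0152 -0.01   -0.9998] tcp [0.5595 0.0341 0.1801] foot below mouth mm 23.923621626011542 t 10.325
time: 10.45
ee_pos: [0.5596, 0.0341, 0.1769]
eef_rot: [-0.531, -0.46, 0.544, -0.459]
ft_force: [-2.2, -2.3, 8.5]
width: 0.0225
F [-2.1731 -2.2626  8.5379] M [-0.5457  0.7432  0.0225] tilt [-0.0147 -0.0095 -0.9998] tcp [0.5596 0.0341 0.1769] foot below mouth mm 27.062740400031913 t 10.45
```

```bash
for i in 1; do python3 -m inch '[{"translation":[0.25,0,0],"spin":0}]' >/dev/null; python3 st.py; python3 -m inch '[{"translation":[0.25,0,0],"spin":0}]' >/dev/null; python3 st.py; python3 -m inch '[{"translation":[0.25,0,0],"spin":0}]'>/dev/null ; python3 st.py; done
```

```text
F [-2.8342 -1.518   9.814 ] M [-0.5682  0.7664 -0.0188] tilt [-0.0146 -0.009  -0.9999] tcp [0.5596 0.0341 0.1751] foot below mouth mm 28.90314188761968 t 10.575
F [-2.3753 -1.4191  8.7908] M [-0.65    0.7508 -0.0077] tilt [-0.0145 -0.0086 -0.9999] tcp [0.5596 0.034  0.1733] foot below mouth mm 30.680216334549414 t 10.7
F [-2.1513 -3.1586  9.9243] M [-0.6008  0.7764  0.0306] tilt [-0.0144 -0.0082 -0.9999] tcp [0.5595 0.0339 0.1716] foot below mouth mm 32.43294596509779 t 10.825
```

```bash
python3 -m inch '[{"translation":[0.25,-0.1,0.05],"spin":0},{"translation":[0.25,0,0],"spin":0}]' >/dev/null; python3 st.py; python3 -m inch '[{"translation":[0.25,0,0],"spin":0}]' >/dev/null; python3 st.py; python3 -m inch '[{"translation":[0.25,0,0],"spin":0}]'>/dev/null ; python3 st.py
python3 - <<'E'
from h import *
im=optics.camera("side"); cv2.imwrite("pics/side5.png",im[:,:,::-1])
cv2.imwrite("pics/c5.png",cv2.resize(im[180:280,230:330,::-1],(600,600),interpolation=cv2.INTER_CUBIC))
E
```

```text
F [-0.9295 -1.188   9.0752] M [-0.5361  0.5851  0.    ] tilt [-0.0127 -0.0071 -0.9999] tcp [0.5589 0.0336 0.1682] foot below mouth mm 35.77536520109652 t 11.075
F [-1.6655 -2.0649  8.7491] M [-0.53    0.5967 -0.0096] tilt [-0.0123 -0.0067 -0.9999] tcp [0.559  0.0336 0.1664] foot below mouth mm 37.55935176139634 t 11.2
F [-1.6494 -1.3515  8.9615] M [-0.569   0.6901 -0.0024] tilt [-0.012  -0.0062 -0.9999] tcp [0.5591 0.0336 0.1647] foot below mouth mm 39.28259675551778 t 11.325
```

View pics/c5.png

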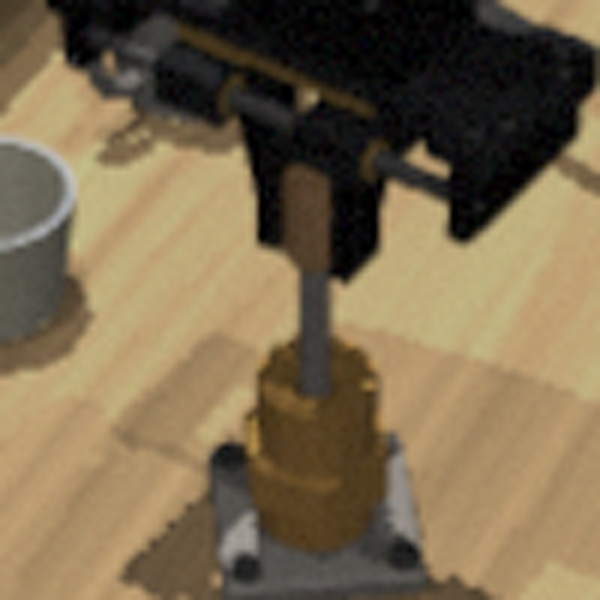

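The rod is entering the bore, and the handle hasn't slipped in the fingers: it is at the same offset from the tips as before. I'll keep pushing until the force climbs.

```bash
python3 -m inch '[{"translation":[0.25,0,0],"spin":0},{"translation":[0.25,0,0],"spin":0}]' >/dev/null; python3 st.py; python3 -m inch '[{"translation":[0.25,0,0],"spin":0}]' >/dev/null; python3 st.py; python3 -m inch '[{"translation":[0.25,0,0],"spin":0}]'>/dev/null ; python3 st.py;python3 -m inch '[{"translation":[0.25,0,0],"spin":0}]'>/dev/null ; python3 st.py
```

```text
F [-1.8977 -1.2863  8.793 ] M [-0.5658  0.68    0.013 ] tilt [-0.0118 -0.0055 -0.9999] tcp [0.559  0.0334 0.1607] foot below mouth mm 43.29586297442338 t 11.625
F [-2.2061 -1.6704  9.043 ] M [-0.5674  0.7179 -0.0243] tilt [-0.0117 -0.0051 -0.9999] tcp [0.559  0.0333 0.1589] foot below mouth mm 45.10412721901173 t 11.75
F [-2.1902 -1.3483  7.8429] M [-0.552   0.7017  0.0304] tilt [-0.0115 -0.0047 -0.9999] tcp [0.5591 0.0333 0.1571] foot below mouth mm 46.90086062214198 t 11.875
F [-2.0594 -2.2979  9.0223] M [-0.5606  0.76   -0.0404] tilt [-0.0115 -0.0043 -0.9999] tcp [0.559  0.0332 0.1553] foot below mouth mm 48.72774984099974 t 12.0
```

```bash
python3 -m inch '[{"translation":[0.25,-0.05,0.02],"spin":0}]' >/dev/null; python3 st.py; python3 -m inch '[{"translation":[0.25,0,0],"spin":0}]' >/dev/null; python3 st.py; python3 -m inch '[{"translation":[0.25,0,0],"spin":0}]'>/dev/null ; python3 st.py;python3 -m inch '[{"translation":[0.25,0,0],"spin":0}]'>/dev/null ; python3 st.py
```

```text
F [-0.6679 -1.1533  8.5887] M [-0.5592  0.3427 -0.0285] tilt [-0.0109 -0.0038 -0.9999] tcp [0.5587 0.033  0.1535] foot below mouth mm 50.484249491096655 t 12.125
F [-1.9931 -1.6045  7.8984] M [-0.6028  0.6955  0.0529] tilt [-0.0105 -0.0034 -0.9999] tcp [0.5588 0.033  0.1517] foot below mouth mm 52.30331967085967 t 12.25
F [-2.122  -1.0999  8.7766] M [-0.586   0.6906 -0.0396] tilt [-0.0103 -0.0029 -0.9999] tcp [0.5588 0.033  0.1499] foot below mouth mm 54.0941776749249 t 12.375
F [-2.7495 -2.4624  8.8854] M [-0.5482  0.784  -0.0024] tilt [-0.0102 -0.0024 -0.9999] tcp [0.5588 0.0329 0.1481] foot below mouth mm 55.932675700810854 t 12.5
```

```bash
python3 -m inch '[{"translation":[0.25,0,0],"spin":0}]' >/dev/null; python3 st.py; python3 -m inch '[{"translation":[0.25,0,0],"spin":0}]' >/dev/null; python3 st.py; python3 -m inch '[{"translation":[0.2,0,0],"spin":0}]'>/dev/null ; python3 st.py
```

```text
F [-2.9011 -0.8345  8.7563] M [-0.5306  0.7404 -0.0296] tilt [-0.0101 -0.0021 -0.9999] tcp [0.5588 0.0329 0.1462] foot below mouth mm 57.75867957165003 t 12.625
F [-2.9609 -1.4442  9.1242] M [-0.5599  0.7265  0.0158] tilt [-0.01   -0.0016 -0.9999] tcp [0.5588 0.0328 0.1444] foot below mouth mm 59.58014045333916 t 12.75
F [-3.6839 -2.2892 14.7942] M [-0.5787  1.1058  0.049 ] tilt [-0.0097 -0.0011 -1.    ] tcp [0.5589 0.0328 0.1434] foot below mouth mm 60.642962175877514 t 12.875
```

```bash
python3 -m inch '[{"translation":[0.2,0,0],"spin":0}]'>/dev/null ; python3 st.py;python3 -m inch '[{"translation":[0.2,0,0],"spin":0}]'>/dev/null ; python3 st.py
```

```text
F [-6.3154 -2.5905 18.2004] M [-0.5522  1.4931  0.0441] tilt [-0.0091 -0.0002 -1.    ] tcp [0.5592 0.0328 0.1427] foot below mouth mm 61.252254911617634 t 13.0
F [-5.797  -2.0357 19.7548] M [-0.5645  1.9322  0.0248] tilt [-0.0087  0.0007 -1.    ] tcp [0.5593 0.0327 0.1424] foot below mouth mm 61.6239935390515 t 13.125
```

The force climbs from about 9 N (drag) to about 20 N at around 60 mm, so the foot is on the pad. I'll relax the side load and release.

```bash
python3 -m inch '[{"translation":[0.05,-0.15,0.05],"spin":0}]'>/dev/null ; python3 st.py; python3 -m inch '[{"translation":[0,-0.1,0],"spin":0}]'>/dev/null ; python3 st.py; python3 -m inch '[{"translation":[0,0,0],"spin":0},{"translation":[0,0,0],"spin":0},{"translation":[0,0,0],"spin":0},{"translation":[0,0,0],"spin":0},{"translation":[0,0,0],"spin":0}]' 0.4; python3 st.py
python3 - <<'E'
from h import *
im=optics.camera("side"); cv2.imwrite("pics/side6.png",im[:,:,::-1])
cv2.imwrite("pics/c6.png",cv2.resize(im[180:280,230:330,::-1],(600,600),interpolation=cv2.INTER_CUBIC))
E
```

```text
F [ 1.8791 -0.685   1.237 ] M [-0.3933 -0.3698 -0.0177] tilt [-0.0078  0.0013 -1.    ] tcp [0.5581 0.0325 0.1427] foot below mouth mm 61.33250825087029 t 13.25
F [ 2.7202 -1.4698  0.4169] M [-0.6193 -0.7577 -0.0545] tilt [-0.0067  0.0013 -1.    ] tcp [0.5574 0.0326 0.1429] foot below mouth mm 61.06726662859625 t 13.375
time: 14.0
ee_pos: [0.5559, 0.0337, 0.1415]
eef_rot: [-0.535, -0.462, 0.54, -0.456]
ft_force: [0.6, -0.2, 0.2]
width: 0.0515
F [ 0.5881 -0.229   0.1602] M [-0.1479  0.017  -0.007 ] tilt [-0.0106  0.002  -0.9999] tcp [0.5559 0.0337 0.1415] foot below mouth mm 62.509751782426086 t 14.0
```

View pics/c6.png

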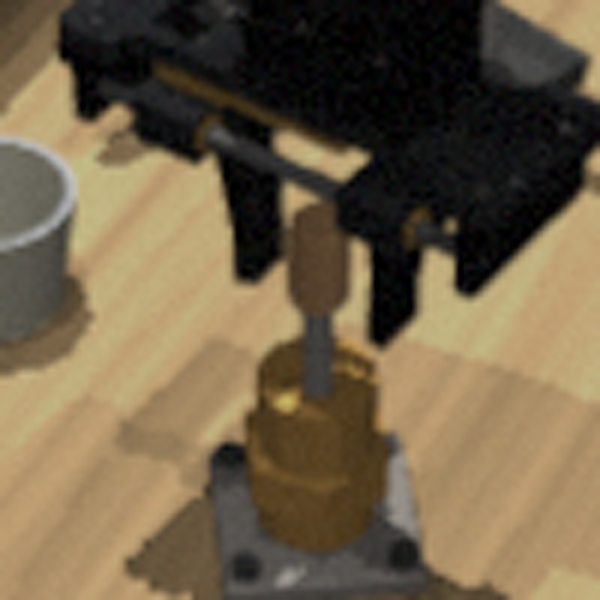

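The rod is released and standing at crop (318,260), with the fingers clear on both sides. I'll move straight up.

```bash
python3 -m inch '[{"translation":[-1,0,0],"spin":0},{"translation":[-2,0,0],"spin":0},{"translation":[-2.5,0,0],"spin":0},{"translation":[-3,0,0],"spin":0},{"translation":[-3,0,0],"spin":0},{"translation":[-2,0,0],"spin":0},{"translation":[0,0,0],"spin":0}]'; python3 - <<'E'
from h import *
rel([.5542,-.2432,.27])
im=optics.camera("side"); cv2.imwrite("pics/side7.png",im[:,:,::-1])
cv2.imwrite("pics/c7.png",cv2.resize(im[180:280,230:330,::-1],(600,600),interpolation=cv2.INTER_CUBIC))
E
```

```text
time: 14.92
ee_pos: [0.5576, 0.0328, 0.2849]
eef_rot: [-0.536, -0.461, 0.54, -0.456]
ft_force: [0.2, 0.3, 0.5]
width: 0.0527
t 14.925 tcp [0.5576 0.0328 0.2849] F [0.2108 0.2811 0.5098] w 0.052677446296291446
axes x [-0.0079  0.0026 -1.    ] y [ 0.9874 -0.1577 -0.0082] z [-0.1578 -0.9875 -0.0013] y-angle -9.076420296163
shift cm [ 1.4264  4.0355 27.3141]
```

View pics/c7.png

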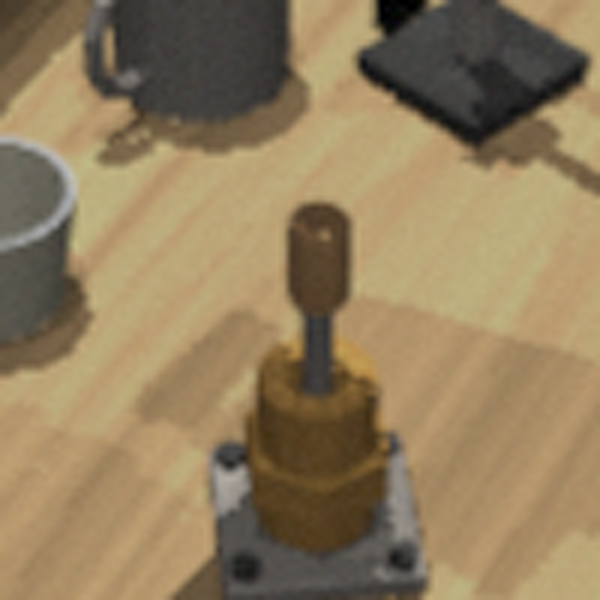

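The rod stands upright in the pocket with its top at about crop (319,218), i.e. side (283,216). Next I move towards the marker.

```bash
python3 -m inch '[{"translation":[0,0.6,3],"spin":0},{"translation":[0,0.6,4],"spin":0},{"translation":[0,0.6,4],"spin":0},{"translation":[0,0.6,4],"spin":0},{"translation":[0,0.6,4],"spin":0},{"translation":[0,0.5,4],"spin":0},{"translation":[0,0.5,3],"spin":0},{"translation":[0,0,0],"spin":0}]' && python3 -m inch '[{"translation":[0,0,0],"spin":-10},{"translation":[0,0,0],"spin":-10},{"translation":[0,0,0],"spin":-10},{"translation":[0,0,0],"spin":-10},{"translation":[0,0,0],"spin":-10},{"translation":[0,0,0],"spin":-10},{"translation":[0,0,0],"spin":-10},{"translation":[0,0,0],"spin":-10},{"translation":[0,0,0],"spin":0}]'; python3 - <<'E'
from h import *
rel([.5542,-.2432,.285])
for n in("side","top"):
    im=optics.camera(n); cv2.imwrite(f"pics/{n}8.png",im[:,:,::-1])
a=cv2.imread("pics/side8.png");b=cv2.imread("pics/top8.png")
cv2.imwrite("pics/c8.png",np.hstack([cv2.resize(a[80:280,230:430],(400,400)),cv2.resize(b[130:280,240:440],(400,400))]))
E
```

```text
time: 15.98
ee_pos: [0.5521, -0.2366, 0.2739]
eef_rot: [-0.532, -0.465, 0.543, -0.454]
ft_force: [0.2, 0.4, -0.3]
width: 0.0522
time: 17.1
ee_pos: [0.5517, -0.2245, 0.2654]
eef_rot: [0.099, 0.712, -0.096, 0.688]
ft_force: [0.4, 0.6, 0.2]
width: 0.0522
t 17.1 tcp [ 0.5517 -0.2245  0.2654] F [0.3651 0.6341 0.1725] w 0.052247155560300705
axes x [-0.033   0.0089 -0.9994] y [ 0.2732  0.962  -0.0004] z [ 0.9614 -0.273  -0.0342] y-angle 74.14635393540739
shift cm [-1.9812 -1.7324  0.6834]
```

View pics/c8.png

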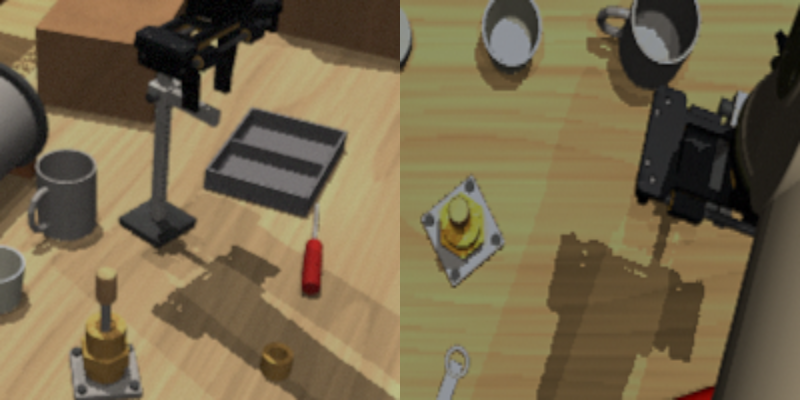

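The rod is now visible in both views, at side (283,216) and near top (269,208). The gripper hangs above the marker arm without touching it. I'll measure the rod top.

```bash
python3 - <<'E'
import cv2,numpy as np
a=cv2.imread("pics/side8.png")[205:235,268:298];b=cv2.imread("pics/top8.png")[195:225,255:285]
cv2.imwrite("pics/c8b.png",np.hstack([cv2.resize(a,(400,400),interpolation=cv2.INTER_NEAREST),cv2.resize(b,(400,400),interpolation=cv2.INTER_NEAREST)]))
E
```

```text
(no output)
```

View pics/c8b.png

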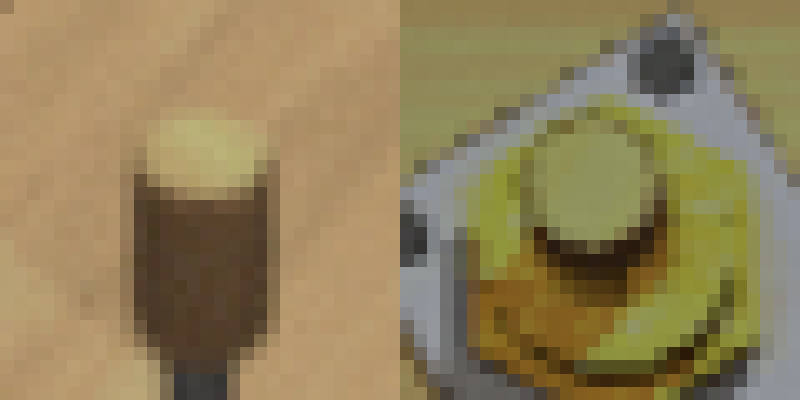

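```bash
python3 - <<'E'
from h import *
P,e=tri((282.95,216.0),(269.0,208.05));print("rodtop",P,e)
for z in(.162,.164,.166,.168): print(z,proj("side",[.5577,.0330,z]),proj("top",[.5577,.033,z]))
rel([.5542,-.2432,.225])
E
```

```text
rodtop [0.5582 0.0331 0.1653] 0.0008930026194187865
0.162 [282.981  217.1392] [269.1696 208.6847]
0.164 [282.9916 216.4501] [269.1422 208.5655]
0.166 [283.0023 215.7595] [269.1147 208.4457]
0.168 [283.013  215.0672] [269.087  208.3254]
t 17.2 tcp [ 0.5517 -0.2248  0.2656] F [ 0.0573  0.1937 -0.5023] w 0.05233412489765715
axes x [-0.0329  0.0087 -0.9994] y [ 0.2764  0.961  -0.0007] z [ 0.9605 -0.2763 -0.034 ] y-angle 73.95402265981126
shift cm [ 4.0343 -1.6999  0.8823]
```

```bash
python3 - <<'E'
import cv2,numpy as np
a=cv2.imread("pics/side0.png")[118:148,312:342];b=cv2.imread("pics/top0.png")[190:220,390:420]
cv2.imwrite("pics/c0m.png",np.hstack([cv2.resize(a,(400,400),interpolation=cv2.INTER_NEAREST),cv2.resize(b,(400,400),interpolation=cv2.INTER_NEAREST)]))
E
```

```text
(no output)
```

View pics/c0m.png

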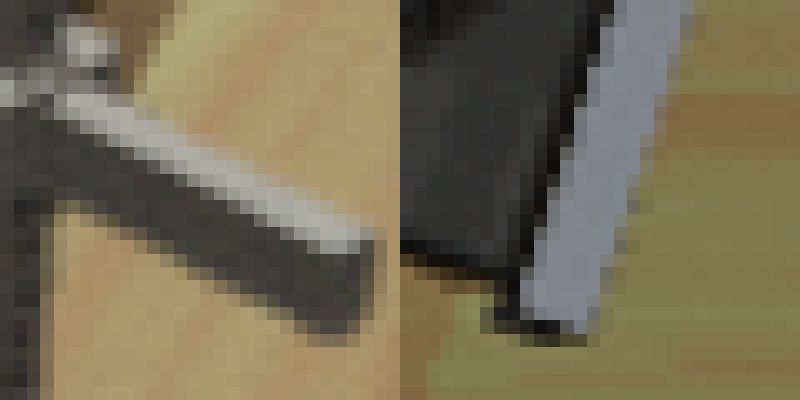

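```bash
python3 - <<'E'
from h import *
P,e=tri((337.6,135.6),(401.1,214.0));print("end mid",P,e)
for a,b in(((335.9,136.25),(398.5,213.35)),((339.25,134.9),(403.75,214.6))): print(tri(a,b))
d=np.array([.952,-.306,0]);G=P+.015*d;print("grip top",G)
rel([G[0],G[1],.218])
E
```

```text
end mid [ 0.54   -0.2367  0.2296] 0.001964764624126831
(array([ 0.5417, -0.2312,  0.2302]), np.float64(0.0030817360061664075))
(array([ 0.5383, -0.2423,  0.2291]), np.float64(0.0008996851407410575))
grip top [ 0.5542 -0.2413  0.2296]
t 17.2 tcp [ 0.5517 -0.2248  0.2656] F [ 0.0573  0.1937 -0.5023] w 0.05233412489765715
axes x [-0.0329  0.0087 -0.9994] y [ 0.2764  0.961  -0.0007] z [ 0.9605 -0.2763 -0.034 ] y-angle 73.95402265981126
shift cm [ 4.7354 -1.5173  0.8578]
```

```bash
python3 -m inch '[{"translation":[-0.1,-0.8,0.5],"spin":1},{"translation":[-0.1,-0.8,0.45],"spin":0.8},{"translation":[0,0,0],"spin":0},{"translation":[0,0,0],"spin":0}]' 0.3; python3 -c "
from h import *
rel([.5545,-.242,.216])"
```

```text
time: 17.7
ee_pos: [0.5567, -0.2443, 0.2671]
eef_rot: [0.114, 0.71, -0.112, 0.686]
ft_force: [1.5, 0.2, 0.0]
width: 0.0608
t 17.7 tcp [ 0.5567 -0.2443  0.2671] F [1.5309 0.1556 0.015 ] w 0.060793726978106734
axes x [-0.0333  0.0083 -0.9994] y [ 0.3146  0.9492 -0.0026] z [ 0.9486 -0.3145 -0.0343] y-angle 71.66526023983936
shift cm [ 5.1164  0.166  -0.1029]
```

```bash
python3 -m inch '[{"translation":[1.2,0.15,-0.1],"spin":0},{"translation":[1.3,0,0],"spin":0},{"translation":[1.3,0,0],"spin":0},{"translation":[1.2,0,0],"spin":0},{"translation":[0,0,0],"spin":0},{"translation":[0,0,0],"spin":0}]' 0.3; python3 -c "
from h import *
rel([.5545,-.242,.216])
im=optics.camera('side');cv2.imwrite('pics/side9.png',im[:,:,::-1]);cv2.imwrite('pics/c9.png',cv2.resize(im[80:180,280:380,::-1],(600,600),interpolation=cv2.INTER_CUBIC))"
```

```text
time: 18.45
ee_pos: [0.5538, -0.2411, 0.2124]
eef_rot: [0.114, 0.711, -0.111, 0.685]
ft_force: [0.3, 0.1, 0.2]
width: 0.0608
t 18.45 tcp [ 0.5538 -0.2411  0.2124] F [0.3216 0.1365 0.2003] w 0.06075943901746164
axes x [-0.0351  0.0091 -0.9993] y [ 0.314   0.9494 -0.0024] z [ 0.9488 -0.3139 -0.0362] y-angle 71.69715737380935
shift cm [-0.3608 -0.0611  0.0811]
```

View pics/c9.png

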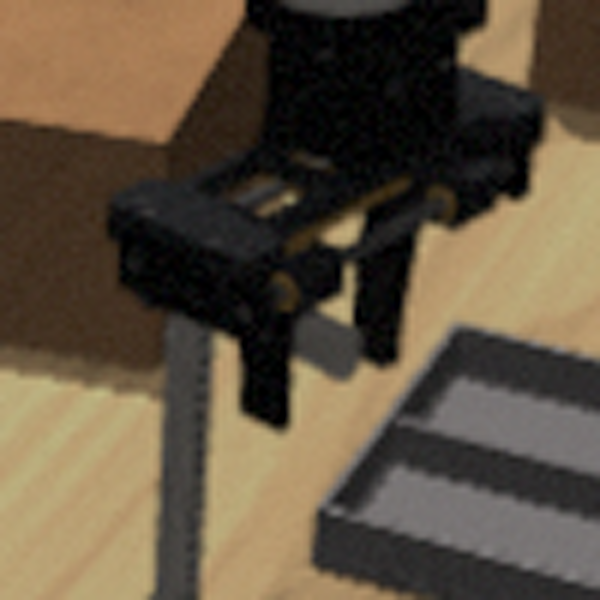

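The marker arm's end at crop (330,345) lies between the open fingers. I'll close on it.

```bash
python3 -m inch '[{"translation":[0,-0.05,0.05],"spin":0},{"translation":[0,0,0],"spin":0},{"translation":[0,0,0],"spin":0},{"translation":[0,0,0],"spin":0},{"translation":[0,0,0],"spin":0},{"translation":[0,0,0],"spin":0},{"translation":[0,0,0],"spin":0}]' 1 25; python3 st.py
```

```text
time: 19.38
ee_pos: [0.5548, -0.2416, 0.2135]
eef_rot: [0.114, 0.71, -0.111, 0.686]
ft_force: [-0.8, -0.6, 1.3]
width: 0.0117
F [-0.8093 -0.6237  1.3442] M [-0.0916 -0.0411 -0.1741] tilt [-0.0332  0.0093 -0.9994] tcp [ 0.5548 -0.2416  0.2135] foot below mouth mm -9.531117837177403 t 19.375
```

```bash
python3 -m inch '[{"translation":[0.5,0,0.02],"spin":0},{"translation":[0.7,0,0.03],"spin":0},{"translation":[0.7,0,0.03],"spin":0}]' ; python3 st.py; python3 -m inch '[{"translation":[0.7,0,0.03],"spin":0},{"translation":[0.7,0,0.03],"spin":0},{"translation":[0.7,0,0.03],"spin":0}]';python3 st.py
```

```text
time: 19.75
ee_pos: [0.5548, -0.2417, 0.1942]
eef_rot: [0.114, 0.71, -0.111, 0.686]
ft_force: [-1.8, 0.9, 2.4]
width: 0.0117
F [-1.8098  0.9348  2.3763] M [ 0.2818  0.3861 -0.2182] tilt [-0.0328  0.0097 -0.9994] tcp [ 0.5548 -0.2417  0.1942] foot below mouth mm 9.837204745211588 t 19.75
time: 20.12
ee_pos: [0.5548, -0.2417, 0.1713]
eef_rot: [0.114, 0.71, -0.111, 0.686]
ft_force: [-2.1, 1.6, 3.8]
width: 0.0115
F [-2.0848  1.6438  3.8194] M [ 0.2902  0.4339 -0.1728] tilt [-0.0333  0.0098 -0.9994] tcp [ 0.5548 -0.2417  0.1713] foot below mouth mm 32.68212665414104 t 20.125
```

```bash
python3 -m inch '[{"translation":[0.5,0,0.02],"spin":0},{"translation":[0.5,0,0.02],"spin":0},{"translation":[0.2,0,0.01],"spin":0},{"translation":[0,0,0],"spin":0}]'; python3 st.py; python3 - <<'E'
from h import *
for n in("side","top"):
    im=optics.camera(n); cv2.imwrite(f"pics/{n}10.png",im[:,:,::-1])
a=cv2.imread("pics/side10.png");b=cv2.imread("pics/top10.png")
cv2.imwrite("pics/c10.png",np.hstack([cv2.resize(a[120:180,310:370],(400,400),interpolation=cv2.INTER_NEAREST),cv2.resize(b[180:240,370:430],(400,400),interpolation=cv2.INTER_NEAREST)]))
E
```

```text
time: 20.62
ee_pos: [0.5548, -0.2417, 0.1579]
eef_rot: [0.114, 0.71, -0.111, 0.686]
ft_force: [-1.1, 1.5, 1.7]
width: 0.0115
F [-1.1291  1.4717  1.6976] M [ 0.202   0.22   -0.2146] tilt [-0.0339  0.0098 -0.9994] tcp [ 0.5548 -0.2417  0.1579] foot below mouth mm 46.12815608606678 t 20.625
```

View pics/c10.png

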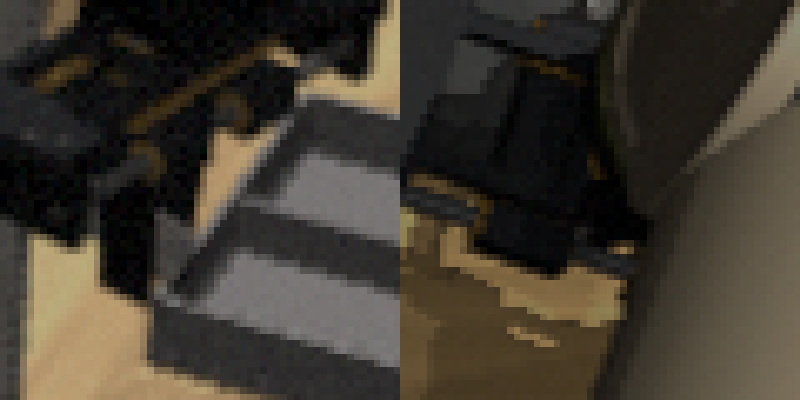

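The view is blocked by the gripper. I'll go 4 mm lower, which is still above the level, then release, back off and measure.

```bash
python3 -m inch '[{"translation":[0.3,0,0.01],"spin":0},{"translation":[0.15,0,0],"spin":0},{"translation":[0,0,0],"spin":0}]'; python3 st.py;  python3 -m inch '[{"translation":[0,0,0],"spin":0},{"translation":[0,0,0],"spin":0},{"translation":[0,0,0],"spin":0},{"translation":[0,0,0],"spin":0}]' 0.3; python3 st.py; python3 -m inch '[{"translation":[-2,0,-0.05],"spin":0},{"translation":[-2.5,0,-0.05],"spin":0},{"translation":[-3,0,-0.1],"spin":0},{"translation":[-3,0,-0.1],"spin":0},{"translation":[-2,0,-2],"spin":0},{"translation":[0,0,-4],"spin":0},{"translation":[0,0,-4],"spin":0},{"translation":[0,0,0],"spin":0}]'; python3 - <<'E'
from h import *
for n in("side","top"):
    im=optics.camera(n); cv2.imwrite(f"pics/{n}11.png",im[:,:,::-1])
a=cv2.imread("pics/side11.png");b=cv2.imread("pics/top11.png")
cv2.imwrite("pics/c11.png",np.hstack([cv2.resize(a[90:210,270:390],(400,400),interpolation=cv2.INTER_CUBIC),cv2.resize(b[140:260,340:460],(400,400),interpolation=cv2.INTER_CUBIC)]))
E
```

```text
time: 21.1
ee_pos: [0.5548, -0.2417, 0.1535]
eef_rot: [0.114, 0.71, -0.111, 0.686]
ft_force: [-1.6, 0.9, 1.8]
width: 0.0113
F [-1.641   0.928   1.7896] M [ 0.2653  0.2159 -0.174 ] tilt [-0.0335  0.0098 -0.9994] tcp [ 0.5548 -0.2417  0.1535] foot below mouth mm 50.52946405089399 t 21.1
time: 21.6
ee_pos: [0.5549, -0.2421, 0.153]
eef_rot: [0.114, 0.71, -0.111, 0.686]
ft_force: [-0.4, 0.2, -0.5]
width: 0.0433
F [-0.3743  0.2384 -0.4712] M [-0.0031 -0.0355 -0.0381] tilt [-0.0333  0.009  -0.9994] tcp [ 0.5549 -0.2421  0.153 ] foot below mouth mm 50.97914263665184 t 21.6
time: 22.6
ee_pos: [0.4587, -0.2105, 0.2853]
eef_rot: [0.114, 0.71, -0.111, 0.686]
ft_force: [0.2, -0.3, -0.8]
width: 0.0609
```

View pics/c11.png

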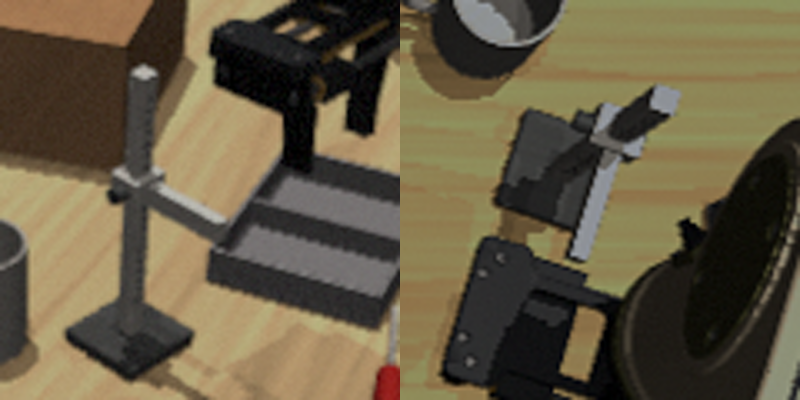

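Both views show the lowered marker clearly: the arm end is at about side (337,158) and top (394,218). I'll zoom in for an exact measurement, using the post's top as a reference height.

```bash
python3 - <<'E'
import cv2,numpy as np
a=cv2.imread("pics/side11.png");b=cv2.imread("pics/top11.png")
R=lambda c:cv2.resize(np.clip(c.astype(float)*1.3,0,255).astype(np.uint8),(400,400),interpolation=cv2.INTER_NEAREST)
cv2.imwrite("pics/c11a.png",np.hstack([R(a[140:170,312:342]),R(b[192:222,384:414])]))
cv2.imwrite("pics/c11b.png",np.hstack([R(a[105:125,303:323]),R(b[158:178,408:428])]))
E
```

```text
(no output)
```

View pics/c11a.png

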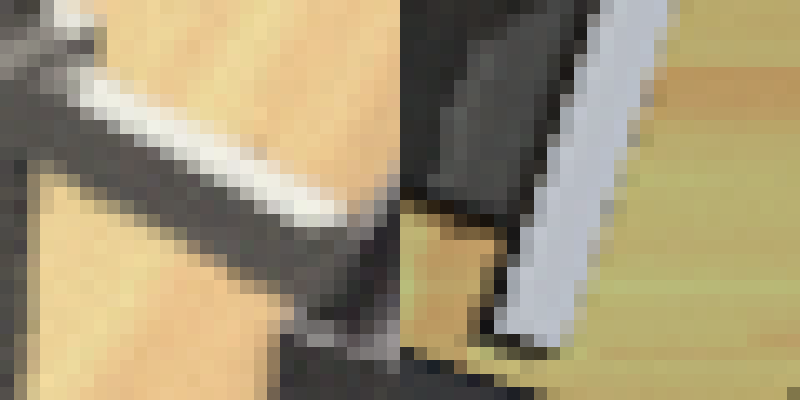

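View pics/c11b.png

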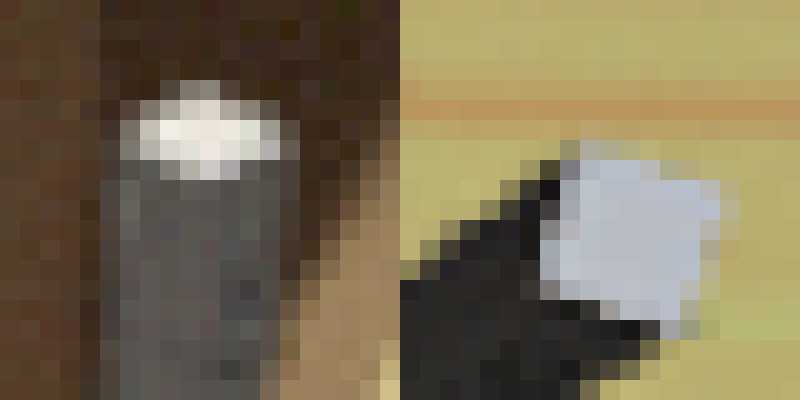

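```bash
python3 - <<'E'
from h import *
from scipy.optimize import least_squares
pt_s,pt_t=(312.9,111.15),(419.2,169.6)
print("post top",tri(pt_s,pt_t),plane("side",pt_s,.26),plane("top",pt_t,.26))
print("end now",tri((335.8,155.8),(393.4,217.2)))
print("end before",tri((337.6,135.6),(401.1,214.0)))
ax=(plane("side",pt_s,.26)+plane("top",pt_t,.26))/2
for nm,es,et in(("now",(335.8,155.8),(393.4,217.2)),("before",(337.6,135.6),(401.1,214.0))):
  # each camera separately: residual of post-top px removes local bias; unknown z, arm angle
  bs=np.array(pt_s)-proj("side",ax);bt=np.array(pt_t)-proj("top",ax)
  f=lambda v:(lambda E:np.r_[proj("side",E)+bs-es,proj("top",E)+bt-et])(np.r_[ax[:2]-.09*np.array([np.cos(v[0]),np.sin(v[0])]),v[1]])
  q=least_squares(f,[-.31,.18]);print(nm,"ang",np.degrees(q.x[0]),"z",q.x[1],"res px",q.fun)
  for n,p,bb in(("side",es,bs),("top",et,bt)):
    g=lambda v:proj(n,np.r_[ax[:2]-.09*np.array([np.cos(v[0]),np.sin(v[0])]),v[1]])+bb-p
    q=least_squares(g,[-.31,.18]);print("  ",n,np.degrees(q.x[0]),q.x[1],abs(q.fun).max())
E
```

```text
post top (array([ 0.6232, -0.2662,  0.2623]), np.float64(0.0008686485433342339)) [ 0.6244 -0.2702  0.26  ] [ 0.6242 -0.2669  0.26  ]
end now (array([ 0.54  , -0.2371,  0.1694]), np.float64(0.0017191991371323103))
end before (array([ 0.54  , -0.2367,  0.2296]), np.float64(0.001964764624126831))
now ang -19.679149491646715 z 0.1684597437250238 res px [ 0.8893 -0.1169 -0.5505 -0.037 ]
   side -21.90234751384355 0.1696553568994636 0.0
   top -19.17657272737207 0.17011453560094594 1.0231815394945443e-12
before ang -19.80780031770833 z 0.22851940180847263 res px [ 0.9253 -0.0866 -0.4949 -0.1574]
   side -22.054319465875107 0.22970301994662568 5.684341886080802e-14
   top -19.1673737935699 0.22866768414007324 5.684341886080802e-14
```

The marker travelled 60.0 mm by both vision and TCP, and its top now reads about 0.168–0.170 m. The rod's top reads 0.165 m. The vision height of the post's top is off by 2 mm, so I'll get the difference by touching both tops lightly with the closed fingertips, the rod first and then the marker.

```bash
python3 -c "
from h import *
rel([.5580,.0331,.24])"; python3 -m inch '[{"translation":[0,2.5,0.2],"spin":0},{"translation":[0,4,0.3],"spin":0},{"translation":[0,4,0.3],"spin":0},{"translation":[0,4,0.3],"spin":0},{"translation":[0,4,0.3],"spin":0},{"translation":[0,4,0.3],"spin":0},{"translation":[0,2,0.3],"spin":0},{"translation":[0,0,0],"spin":0}]' 1 15;  python3 -c "
from h import *
rel([.5580,.0331,.20])"
```

```text
t 22.7 tcp [ 0.4605 -0.2105  0.2849] F [0.2234 0.1936 0.5919] w 0.061025654032352904
axes x [-0.0338  0.0075 -0.9994] y [ 0.3135  0.9496 -0.0034] z [ 0.949  -0.3135 -0.0344] y-angle 71.72735899060089
shift cm [ 4.3434 26.2073  1.7666]
time: 23.7
ee_pos: [0.5655, 0.0212, 0.2793]
eef_rot: [0.112, 0.711, -0.114, 0.685]
ft_force: [0.4, -1.2, 0.2]
width: 0.0008
t 23.7 tcp [0.5655 0.0212 0.2793] F [ 0.4147 -1.1966  0.1958] w 0.0007826246597536368
axes x [-0.0372  0.0041 -0.9993] y [ 0.3156  0.9489 -0.0078] z [ 0.9482 -0.3157 -0.0366] y-angle 71.60326699470528
shift cm [ 7.9595  0.953  -0.7923]
```

```bash
python3 -m inch '[{"translation":[1.5,0.95,-0.7],"spin":0},{"translation":[2.0,0,0.07],"spin":0},{"translation":[2.0,0,0.07],"spin":0},{"translation":[1.6,0,0.06],"spin":0},{"translation":[0,0,0],"spin":0},{"translation":[0,0,0],"spin":0}]';  python3 -c "
from h import *
rel([.5585,.0331,.183])
im=optics.camera('side');cv2.imwrite('pics/side12.png',im[:,:,::-1]);cv2.imwrite('pics/c12.png',cv2.resize(im[170:270,230:330,::-1],(600,600),interpolation=cv2.INTER_CUBIC))"
```

```text
time: 24.45
ee_pos: [0.5586, 0.027, 0.204]
eef_rot: [0.115, 0.711, -0.117, 0.684]
ft_force: [-0.2, 0.5, 0.5]
width: 0.0006
t 24.45 tcp [0.5586 0.027  0.204 ] F [-0.2165  0.4975  0.4586] w 0.0006026358961891406
axes x [-0.0382  0.0031 -0.9993] y [ 0.3236  0.9461 -0.0094] z [ 0.9454 -0.3237 -0.0371] y-angle 71.11871190694109
shift cm [ 2.1035  0.5894 -0.1264]
```

View pics/c12.png

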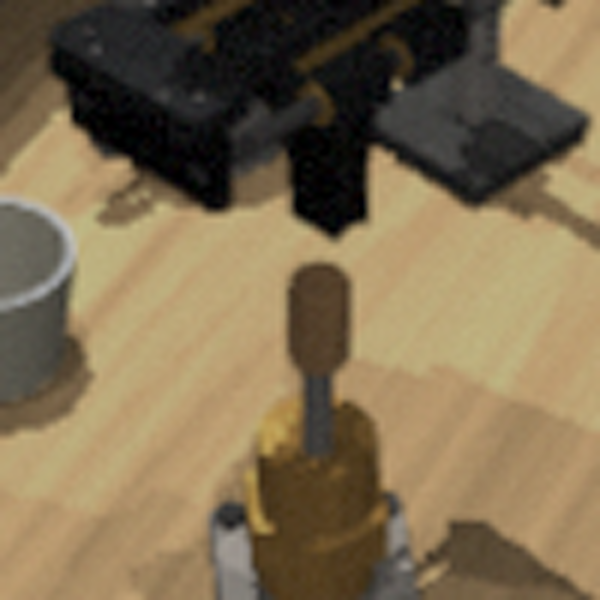

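The closed fingertips hang just above the rod's top. I'll centre them and then probe in 1 mm steps.

```bash
python3 -m inch '[{"translation":[0.5,0.55,-0.1],"spin":0},{"translation":[0.6,0,0.02],"spin":0},{"translation":[0,0,0],"spin":0},{"translation":[0,0,0],"spin":0}]'>/dev/null; python3 st.py; python3 -m inch '[{"translation":[0.2,0,0],"spin":0},{"translation":[0,0,0],"spin":0}]'>/dev/null; python3 st.py
```

```text
F [-0.0438  0.1296 -0.4115] M [ 0.0493 -0.0442 -0.0515] tilt [-0.0364  0.0035 -0.9993] tcp [0.5598 0.0333 0.1933] foot below mouth mm 10.68640720313581 t 25.0
F [ 0.6743 -0.3654  0.0041] M [ 0.0156 -0.0296 -0.0559] tilt [-0.0362  0.0035 -0.9993] tcp [0.5598 0.0332 0.1913] foot below mouth mm 12.669765081504705 t 25.25
```

```bash
python3 -m inch '[{"translation":[0.2,0,0],"spin":0},{"translation":[0.2,0,0],"spin":0}]'>/dev/null; python3 st.py; python3 -m inch '[{"translation":[0.15,0,0],"spin":0}]'>/dev/null; python3 st.py; python3 -m inch '[{"translation":[0.1,0,0],"spin":0}]'>/dev/null; python3 st.py;python3 -m inch '[{"translation":[0.1,0,0],"spin":0}]'>/dev/null; python3 st.py;python3 -m inch '[{"translation":[0.1,0,0],"spin":0}]'>/dev/null; python3 st.py
```

```text
F [ 0.3447 -0.1952 -1.2789] M [ 0.0167 -0.0688 -0.0137] tilt [-0.0358  0.0035 -0.9994] tcp [0.5598 0.0332 0.1873] foot below mouth mm 16.722125080022284 t 25.5
F [ 0.3996  0.7788 -0.1508] M [-0.0403 -0.0357 -0.0399] tilt [-0.0359  0.0035 -0.9993] tcp [0.5597 0.0332 0.1856] foot below mouth mm 18.414918753591287 t 25.625
F [ 0.5169  0.1001 -0.2683] M [ 0.06   -0.0497  0.0134] tilt [-0.036   0.0035 -0.9993] tcp [0.5596 0.0331 0.1845] foot below mouth mm 19.535148501158993 t 25.75
F [0.2698 0.2765 0.1338] M [-0.0005 -0.0356 -0.024 ] tilt [-0.036   0.0035 -0.9993] tcp [0.5596 0.0332 0.1834] foot below mouth mm 20.617735676355206 t 25.875
F [-0.451  -0.2774 -0.3274] M [ 0.0116 -0.0657  0.0045] tilt [-0.036   0.0035 -0.9993] tcp [0.5596 0.0332 0.1823] foot below mouth mm 21.6616023852914 t 26.0
```

```bash
python3 -m inch '[{"translation":[0.08,0,0],"spin":0}]'>/dev/null; python3 st.py;python3 -m inch '[{"translation":[0.08,0,0],"spin":0}]'>/dev/null; python3 st.py;
```

```text
F [ 0.8316 -0.0211  5.2453] M [-0.037   0.0556  0.0016] tilt [-0.0353  0.0036 -0.9994] tcp [0.5598 0.0332 0.1818] foot below mouth mm 22.169815457211207 t 26.125
F [-0.4887 -0.5847  8.2353] M [-0.1028  0.2298  0.0128] tilt [-0.0342  0.0039 -0.9994] tcp [0.5602 0.0332 0.1817] foot below mouth mm 22.294326300800652 t 26.25
```

```bash
python3 -m inch '[{"translation":[0.08,0,0],"spin":0}]'>/dev/null; python3 st.py;
```

```text
F [-2.3364 -0.3897  6.2794] M [-0.0831  0.2107 -0.0028] tilt [-0.033   0.0041 -0.9994] tcp [0.5605 0.0332 0.1817] foot below mouth mm 22.337057641254667 t 26.375
```

Contact came at TCP z = 0.1818, which puts the rod's top at about 0.165 m, matching vision. The rod stood firm under about 6 N. I'll lift off and go to the marker at the same tool pose.

```bash
python3 -m inch '[{"translation":[-1,0,0],"spin":0},{"translation":[-2.5,0,0],"spin":0},{"translation":[-2,0,0],"spin":0},{"translation":[0,0,0],"spin":0}]'>/dev/null;  python3 -c "
from h import *
rel([.5548,-.2420,.215])"
```

```text
t 26.875 tcp [0.5623 0.033  0.2392] F [-0.121   0.271  -0.9135] w 0.0003520633099668018
axes x [-0.0331  0.0041 -0.9994] y [ 0.3235  0.9462 -0.0069] z [ 0.9456 -0.3236 -0.0326] y-angle 71.12227697338292
shift cm [  2.3291 -26.242    8.266 ]
```

```bash
python3 -m inch '[{"translation":[0,-2.5,0.7],"spin":0},{"translation":[0,-4,1.3],"spin":0},{"translation":[0,-4,1.3],"spin":0},{"translation":[0,-4,1.3],"spin":0},{"translation":[0,-4,1.3],"spin":0},{"translation":[0,-4,1.3],"spin":0},{"translation":[0,-2.5,0.7],"spin":0},{"translation":[0,0,0],"spin":0},{"translation":[0,0,0],"spin":0}]'>/dev/null;  python3 -c "
from h import *
rel([.5548,-.2420,.195])"
```

```text
t 28.0 tcp [ 0.5536 -0.2347  0.2303] F [-0.2809 -0.5054 -0.6561] w 0.0006371018773637137
axes x [-0.042   0.0054 -0.9991] y [ 0.3203  0.9473 -0.0084] z [ 0.9464 -0.3204 -0.0415] y-angle 71.31660616376263
shift cm [ 3.5187 -0.6212  0.4965]
```

```bash
python3 -m inch '[{"translation":[0.8,-0.65,0.45],"spin":0},{"translation":[1.3,0,0.05],"spin":0},{"translation":[1.2,0,0.05],"spin":0},{"translation":[0,0,0],"spin":0},{"translation":[0,0,0],"spin":0}]'>/dev/null;  python3 -c "
from h import *
rel([.5550,-.2420,.186])
im=optics.camera('side');cv2.imwrite('pics/side13.png',im[:,:,::-1]);cv2.imwrite('pics/c13.png',cv2.resize(im[90:190,280:380,::-1],(600,600),interpolation=cv2.INTER_CUBIC))"
```

```text
t 28.625 tcp [ 0.5558 -0.2395  0.1935] F [-0.8102 -0.3272  0.551 ] w -1.5353171790407326e-05
axes x [-0.0436  0.0068 -0.999 ] y [ 0.3162  0.9487 -0.0074] z [ 0.9477 -0.3162 -0.0435] y-angle 71.56484735563615
shift cm [ 0.7481 -0.2532  0.0338]
```

View pics/c13.png

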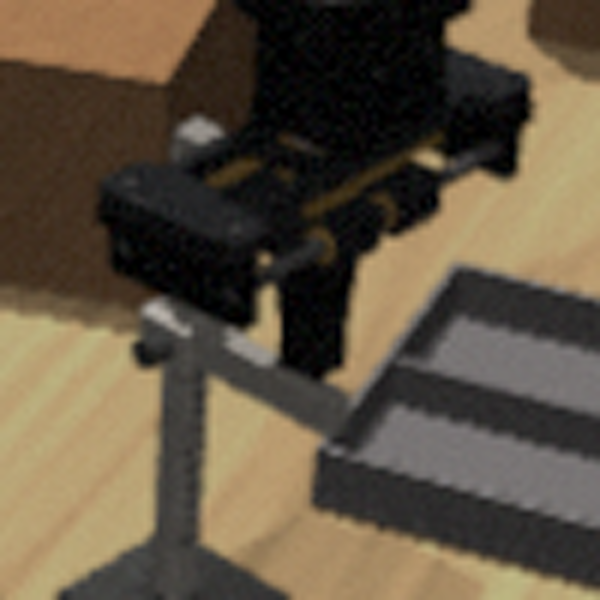

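The fingertips are just above the marker arm near its end. I'll probe down in small steps.

```bash
python3 -m inch '[{"translation":[0.2,-0.25,0],"spin":0},{"translation":[0,0,0],"spin":0}]'>/dev/null; python3 st.py; python3 -m inch '[{"translation":[0.2,0,0],"spin":0}]'>/dev/null; python3 st.py;python3 -m inch '[{"translation":[0.15,0,0],"spin":0}]'>/dev/null; python3 st.py;python3 -m inch '[{"translation":[0.1,0,0],"spin":0}]'>/dev/null; python3 st.py
```

```text
F [1.1665 0.8138 0.1033] M [-0.0018 -0.0504 -0.0308] tilt [-0.0426  0.0065 -0.9991] tcp [ 0.5551 -0.2422  0.192 ] foot below mouth mm 11.988883379162083 t 28.925
F [ 0.0932 -0.3296  0.6905] M [ 0.0015 -0.0806  0.0007] tilt [-0.042   0.0064 -0.9991] tcp [ 0.5552 -0.2423  0.1903] foot below mouth mm 13.748256197189404 t 29.05
F [-0.7757 -0.1428  0.7729] M [-0.0413 -0.0776 -0.0778] tilt [-0.042   0.0064 -0.9991] tcp [ 0.5551 -0.2423  0.1886] foot below mouth mm 15.36453447658577 t 29.175
F [-0.3349  0.288   0.1896] M [-0.0412 -0.0595 -0.0144] tilt [-0.042   0.0064 -0.9991] tcp [ 0.5551 -0.2423  0.1876] foot below mouth mm 16.444573986835756 t 29.3
```

```bash
python3 -m inch '[{"translation":[0.1,0,0],"spin":0}]'>/dev/null; python3 st.py; python3 -m inch '[{"translation":[0.08,0,0],"spin":0}]'>/dev/null; python3 st.py;python3 -m inch '[{"translation":[0.08,0,0],"spin":0}]'>/dev/null; python3 st.py
```

```text
F [-0.8013  0.3087 -0.2197] M [-0.0367 -0.0732  0.0088] tilt [-0.042   0.0065 -0.9991] tcp [ 0.555  -0.2422  0.1865] foot below mouth mm 17.540994208331536 t 29.425
F [-0.7306  0.7815  2.5558] M [-0.0054  0.1065  0.0146] tilt [-0.042   0.0065 -0.9991] tcp [ 0.555  -0.2422  0.1856] foot below mouth mm 18.38515459263114 t 29.55
F [-1.2324  0.5815  3.0774] M [ 0.1394  0.1885 -0.0345] tilt [-0.0417  0.0065 -0.9991] tcp [ 0.555  -0.2423  0.1851] foot below mouth mm 18.891134130078022 t 29.675
```

Marker contact came at TCP z = 0.1857, so it is still 3.8 mm high. I'll push it gently down to TCP z = 0.1819.

```bash
python3 -m inch '[{"translation":[0.12,0,0],"spin":0}]'>/dev/null; python3 st.py; python3 -m inch '[{"translation":[0.12,0,0],"spin":0}]'>/dev/null; python3 st.py;python3 -m inch '[{"translation":[0.1,0,0],"spin":0}]'>/dev/null; python3 st.py
```

```text
F [-1.5731 -0.1615  3.0143] M [ 0.1734  0.2892 -0.0306] tilt [-0.0415  0.0065 -0.9991] tcp [ 0.555  -0.2422  0.1842] foot below mouth mm 19.844261812093297 t 29.8
F [-1.1665  0.9175  4.1798] M [0.1551 0.23   0.0809] tilt [-0.0412  0.0065 -0.9991] tcp [ 0.555  -0.2423  0.1831] foot below mouth mm 20.91074977209388 t 29.925
F [-1.193  -0.3687  3.3709] M [0.1543 0.1731 0.0517] tilt [-0.0411  0.0065 -0.9991] tcp [ 0.555  -0.2423  0.1821] foot below mouth mm 21.891506521521816 t 30.05
```

Now at 0.1821, which is level within about 0.2 mm. I'll lift off, back away and check by camera.

```bash
python3 st.py; python3 -m inch '[{"translation":[-0.8,0,0],"spin":0},{"translation":[-2.5,0,0],"spin":0},{"translation":[-3,0,0],"spin":0},{"translation":[-3,0,-1],"spin":0},{"translation":[-2,0,-3],"spin":0},{"translation":[0,0,-4],"spin":0},{"translation":[0,0,-3],"spin":0},{"translation":[0,0,0],"spin":0}]'; python3 - <<'E'
from h import *
for n in("side","top"):
    im=optics.camera(n); cv2.imwrite(f"pics/{n}14.png",im[:,:,::-1])
a=cv2.imread("pics/side14.png");b=cv2.imread("pics/top14.png")
R=lambda c:cv2.resize(np.clip(c.astype(float)*1.3,0,255).astype(np.uint8),(400,300) if 0 else (400,400),interpolation=cv2.INTER_NEAREST)
cv2.imwrite("pics/c14a.png",np.hstack([R(a[140:170,312:342]),R(b[192:222,384:414])]))
E
```

```text
F [-1.193  -0.3687  3.3709] M [0.1543 0.1731 0.0517] tilt [-0.0411  0.0065 -0.9991] tcp [ 0.555  -0.2423  0.1821] foot below mouth mm 21.891506521521816 t 30.05
time: 31.05
ee_pos: [0.453, -0.2077, 0.3048]
eef_rot: [0.113, 0.712, -0.114, 0.683]
ft_force: [0.6, 0.3, -0.4]
width: 0.0003
```

View pics/c14a.png

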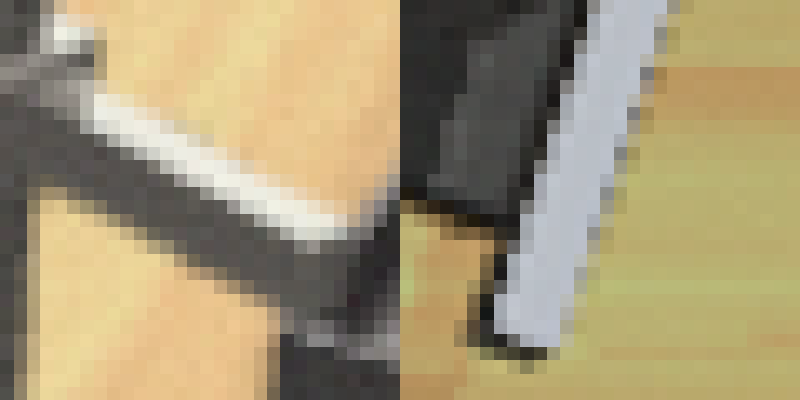

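View pics/side14.png

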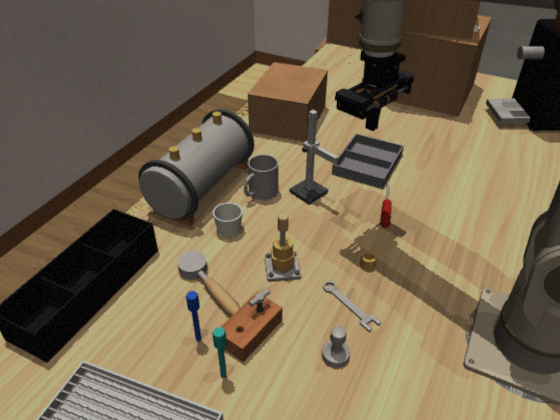

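View pics/top14.png

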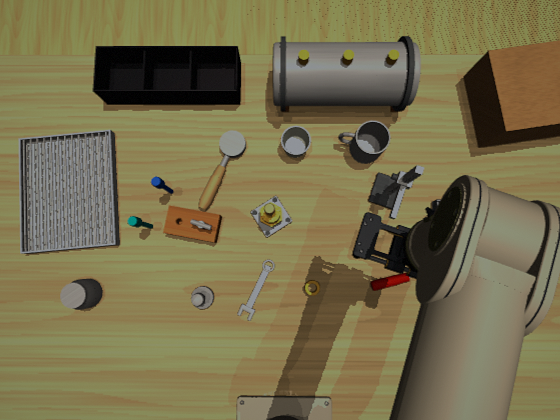

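The marker edge moved 1.2 px lower in the side view, to about row 157, which is about 3.5 mm. Everything else is in place and the gripper is clear of all of it. I'll compare the rod pixels once more, then hand in.

```bash
python3 - <<'E'
import cv2,numpy as np
from h import tri
a=cv2.imread("pics/side8.png").astype(float);b=cv2.imread("pics/side14.png").astype(float)
print("rod patch shift",cv2.phaseCorrelate(a[208:232,272:294].mean(2),b[208:232,272:294].mean(2)))
print("marker end",tri((335.7,157.0),(393.1,217.4)))
from bench import close_job
close_job()
E
```

```text
rod patch shift ((0.13371256993069736, -0.12932812559525608), 0.787980480364014)
marker end (array([ 0.5401, -0.2375,  0.1655]), np.float64(0.0018143678032394182))
the job is handed in; nothing more can be done
```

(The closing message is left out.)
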